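Put the cells on charge and clear the battery bench

TASK

Lay every loose blue cell fully down in a charging-dock bay of its own, its red end at the bay's red end wall, and once all of them are in, press the green start button right down. Clear the bench as well: lay the orange test pen in both forks of its rest with its handle about centred, and put the white case of connecting strips flat in the open drawer and slide the drawer fully shut.

Things in the scene. Friction and masses are not known exactly. Their poses are not given: they have to be found in the camera images.
- cell0: Battery cell lying on its side: blue can 32 mm in diameter along its own x, with square 36 x 36 mm plastic end caps (12 mm thick) and a square 36 x 36 mm grey middle band (24 mm long, its flat sides are the place to grip), 70 mm long in all, 140 g. The cap at its +x end is red (plus), the other black. Origin at its centre, 18 mm above what it lies on; any side may be up. 3 or 4 are there.
- cell0_plus (a point): Centre of the red end face of that cell, 35 mm from its origin along its +x.
- cell1: Battery cell lying on its side: blue can 32 mm in diameter along its own x, with square 36 x 36 mm plastic end caps (12 mm thick) and a square 36 x 36 mm grey middle band (24 mm long, its flat sides are the place to grip), 70 mm long in all, 140 g. The cap at its +x end is red (plus), the other black. Origin at its centre, 18 mm above what it lies on; any side may be up. 3 or 4 are there.
- cell1_plus (a point): Centre of the red end face of that cell, 35 mm from its origin along its +x.
- cell2: Battery cell lying on its side: blue can 32 mm in diameter along its own x, with square 36 x 36 mm plastic end caps (12 mm thick) and a square 36 x 36 mm grey middle band (24 mm long, its flat sides are the place to grip), 70 mm long in all, 140 g. The cap at its +x end is red (plus), the other black. Origin at its centre, 18 mm above what it lies on; any side may be up. 3 or 4 are there.
- cell2_plus (a point): Centre of the red end face of that cell, 35 mm from its origin along its +x.
- cell3: Battery cell lying on its side: blue can 32 mm in diameter along its own x, with square 36 x 36 mm plastic end caps (12 mm thick) and a square 36 x 36 mm grey middle band (24 mm long, its flat sides are the place to grip), 70 mm long in all, 140 g. The cap at its +x end is red (plus), the other black. Origin at its centre, 18 mm above what it lies on; any side may be up. 3 or 4 are there.
- cell3_plus (a point): Centre of the red end face of that cell, 35 mm from its origin along its +x.
- dock: Fixed grey charging dock, base 100 (x) x 290 (y) x 12 mm, origin at its underside's centre; x points away from the robot, y left, z up. Four bays in a row along y, 70 mm apart, each open above. A bay's far end wall is red, its near one black. A black control box (100 x 75 mm, 32 mm high) adjoins the dock's right-hand end.
- bay0 (a point): Centre of the floor of a dock bay (bay0 rightmost), 12 mm above the table; axes as the dock. Inside 74 mm (x) by 40 mm (y). End walls 6 mm thick, 52 mm wide; side cheeks 6 mm thick only along the last 16 mm at each end; all 14 mm high above the floor. The middle 42 mm of both sides is open for fingers; a cell in the next bay begins 52 mm from this centre line.
- bay1 (a point): Centre of the floor of a dock bay (bay0 rightmost), 12 mm above the table; axes as the dock. Inside 74 mm (x) by 40 mm (y). End walls 6 mm thick, 52 mm wide; side cheeks 6 mm thick only along the last 16 mm at each end; all 14 mm high above the floor. The middle 42 mm of both sides is open for fingers; a cell in the next bay begins 52 mm from this centre line.
- bay2 (a point): Centre of the floor of a dock bay (bay0 rightmost), 12 mm above the table; axes as the dock. Inside 74 mm (x) by 40 mm (y). End walls 6 mm thick, 52 mm wide; side cheeks 6 mm thick only along the last 16 mm at each end; all 14 mm high above the floor. The middle 42 mm of both sides is open for fingers; a cell in the next bay begins 52 mm from this centre line.
- bay3 (a point): Centre of the floor of a dock bay (bay0 rightmost), 12 mm above the table; axes as the dock. Inside 74 mm (x) by 40 mm (y). End walls 6 mm thick, 52 mm wide; side cheeks 6 mm thick only along the last 16 mm at each end; all 14 mm high above the floor. The middle 42 mm of both sides is open for fingers; a cell in the next bay begins 52 mm from this centre line.
- start (a joint): Travel of the round green start button, m: 0 is up, 0.006 fully pressed; a spring returns it; about 5 N presses it fully down.
- start_top (a point): Centre of the top face of the green start button (28 mm across), which moves with it; when up, 54 mm above the table. On the control box at the dock's right-hand end; pressed straight down.
- pen: Orange test pen with a black grip band: square handle 116 x 22 x 22 mm along its own x, origin at the handle's centre (11 mm above what it lies on); at its +x end a thin black nose and brass tip reach to 106 mm from the origin. 90 g.
- rest: Fixed pen rest: dark base 130 (x) x 70 x 8 mm, origin at its underside's centre, with two upright aluminium forks, 8 mm thick, at x = +38 and -38 mm. A pen in it lies level along the rest's x, either way round. Between the forks the pen is free from below and both sides (68 mm clear).
- rest_seat (a point): Middle of the pen rest at the height of the bottoms of the fork notches, 50 mm above the table; axes as the rest. The notches are 26 mm wide, straight for 12 mm, then flare outward up to 28 mm above the bottom (fork tops 78 mm above the table, about 56 mm wide over the outside).
- case: White plastic case of connecting strips, with a black band near one end and silver strips on top: 84 mm (own x) x 38 x 38 mm, 160 g. Origin at its centre, 19 mm above what it lies on.
- unit_drawer0 (a joint): Opening of the drawer, m: 0 fully shut, grows as it slides out towards the robot (the drawer's -x), at most 0.134; it starts open. Slides with about 1 N of friction and stays where it is left.
- unit_drawer0_handle (a point): Middle of the steel bar handle (100 mm long along y, 10 mm thick), 35 mm in front of the drawer's blue front panel, 50 mm above the table; -x points out of the drawer, roughly to the robot. The panel is 15 mm thick, 194 mm wide, its top edge 71 mm and its lower edge 13 mm above the table. The fixed grey unit is 200 x 200 mm, 85 mm high.
- drawer_floor (a point): Point on the drawer's inner floor, midway across, 47 mm behind the inner face of its front wall, 22 mm above the table; moves with the drawer. Inside 155 mm (x, -x towards the front) by 158 mm (y), walls 41 mm high. The handle is 104 mm from here along -x. What lies at x below (opening - 0.0535 m) is clear of the unit; behind that the unit's top covers it, 51 mm above the floor.

How it is judged (in metres and radians):
On the way, in this order (a step that is already met when the one before it is completed fails the run):
1. every cell lies in a bay of the dock, red end to the red wall (((x of cell0 in the frame of bay0 between -0.005 and 0.005 m and y of cell0 in the frame of bay0 between -0.005 and 0.005 m and z of cell0 in the frame of bay0 between 0.015 and 0.021 m and x of cell0_plus in the frame of bay0 above 0.025 m) or (x of cell0 in the frame of bay1 between -0.005 and 0.005 m and y of cell0 in the frame of bay1 between -0.005 and 0.005 m and z of cell0 in the frame of bay1 between 0.015 and 0.021 m and x of cell0_plus in the frame of bay1 above 0.025 m) or (x of cell0 in the frame of bay2 between -0.005 and 0.005 m and y of cell0 in the frame of bay2 between -0.005 and 0.005 m and z of cell0 in the frame of bay2 between 0.015 and 0.021 m and x of cell0_plus in the frame of bay2 above 0.025 m) or (x of cell0 in the frame of bay3 between -0.005 and 0.005 m and y of cell0 in the frame of bay3 between -0.005 and 0.005 m and z of cell0 in the frame of bay3 between 0.015 and 0.021 m and x of cell0_plus in the frame of bay3 above 0.025 m)) and ((x of cell1 in the frame of bay0 between -0.005 and 0.005 m and y of cell1 in the frame of bay0 between -0.005 and 0.005 m and z of cell1 in the frame of bay0 between 0.015 and 0.021 m and x of cell1_plus in the frame of bay0 above 0.025 m) or (x of cell1 in the frame of bay1 between -0.005 and 0.005 m and y of cell1 in the frame of bay1 between -0.005 and 0.005 m and z of cell1 in the frame of bay1 between 0.015 and 0.021 m and x of cell1_plus in the frame of bay1 above 0.025 m) or (x of cell1 in the frame of bay2 between -0.005 and 0.005 m and y of cell1 in the frame of bay2 between -0.005 and 0.005 m and z of cell1 in the frame of bay2 between 0.015 and 0.021 m and x of cell1_plus in the frame of bay2 above 0.025 m) or (x of cell1 in the frame of bay3 between -0.005 and 0.005 m and y of cell1 in the frame of bay3 between -0.005 and 0.005 m and z of cell1 in the frame of bay3 between 0.015 and 0.021 m and x of cell1_plus in the frame of bay3 above 0.025 m)) and ((x of cell2 in the frame of bay0 between -0.005 and 0.005 m and y of cell2 in the frame of bay0 between -0.005 and 0.005 m and z of cell2 in the frame of bay0 between 0.015 and 0.021 m and x of cell2_plus in the frame of bay0 above 0.025 m) or (x of cell2 in the frame of bay1 between -0.005 and 0.005 m and y of cell2 in the frame of bay1 between -0.005 and 0.005 m and z of cell2 in the frame of bay1 between 0.015 and 0.021 m and x of cell2_plus in the frame of bay1 above 0.025 m) or (x of cell2 in the frame of bay2 between -0.005 and 0.005 m and y of cell2 in the frame of bay2 between -0.005 and 0.005 m and z of cell2 in the frame of bay2 between 0.015 and 0.021 m and x of cell2_plus in the frame of bay2 above 0.025 m) or (x of cell2 in the frame of bay3 between -0.005 and 0.005 m and y of cell2 in the frame of bay3 between -0.005 and 0.005 m and z of cell2 in the frame of bay3 between 0.015 and 0.021 m and x of cell2_plus in the frame of bay3 above 0.025 m)) and ((x of cell3 in the frame of bay0 between -0.005 and 0.005 m and y of cell3 in the frame of bay0 between -0.005 and 0.005 m and z of cell3 in the frame of bay0 between 0.015 and 0.021 m and x of cell3_plus in the frame of bay0 above 0.025 m) or (x of cell3 in the frame of bay1 between -0.005 and 0.005 m and y of cell3 in the frame of bay1 between -0.005 and 0.005 m and z of cell3 in the frame of bay1 between 0.015 and 0.021 m and x of cell3_plus in the frame of bay1 above 0.025 m) or (x of cell3 in the frame of bay2 between -0.005 and 0.005 m and y of cell3 in the frame of bay2 between -0.005 and 0.005 m and z of cell3 in the frame of bay2 between 0.015 and 0.021 m and x of cell3_plus in the frame of bay2 above 0.025 m) or (x of cell3 in the frame of bay3 between -0.005 and 0.005 m and y of cell3 in the frame of bay3 between -0.005 and 0.005 m and z of cell3 in the frame of bay3 between 0.015 and 0.021 m and x of cell3_plus in the frame of bay3 above 0.025 m))), for 0.3 s.
2. then the start button is pressed right down (value of joint start above 0.004 m), for 0.05 s.
At the end, for the whole second after the job is handed in: Every cell in a bay, within 5 mm of its middle and 3 mm of the floor, red end to red wall; pen in both notches, within 16 mm along, 5 mm across, 4 mm high, 0.1 rad; case flat on the drawer floor within 6 mm; drawer shut to 5 mm; all at rest (all of step 1 and x of pen in the frame of rest_seat between -0.016 and 0.016 m and y of pen in the frame of rest_seat between -0.005 and 0.005 m and z of pen in the frame of rest_seat between 0.007 and 0.015 m and angle between the x axis of pen and the x axis of rest_seat, either way round below 0.1 rad and x of case in the frame of drawer_floor between -0.05 and 0.11 m and y of case in the frame of drawer_floor between -0.08 and 0.08 m and z of case in the frame of drawer_floor between 0.013 and 0.025 m and value of joint unit_drawer0 below 0.005 m and linear speed of each of pen, case, cell0, cell1, cell2, cell3 below 0.02 m/s); the robot touches nothing.
Of cell0, cell1, cell2, cell3 only 3 to 4 are there at a start; the rules pass over those that are not, and their reading is None.
At some moment in a run one of cell0, cell1, cell2, cell3, pen, case may be knocked a few centimetres aside while the robot is not near it.
Once in a run the grip may slacken for a moment while it holds something.
It also fails if it takes over 210 s, if anything falls off the work surface, if the arm or the gripper's body presses on something with over 40 N, if the wrist force passes 120 N, or if a joint passes its speed limit or range.

ROBOT

A 6-joint arm with a two-finger parallel gripper is mounted at the origin on the work surface. World frame = base frame: x ahead of the robot, y to its left, z up, the work surface at z = 0. Lengths are in mm, angles in rad, forces in N, time in s.
With the tool pointing down it reaches from about 400 to 925 mm from the base axis. Payload 12.5 kg.
Tool frame: the origin (TCP) lies at the very end of the fingers, on their centre line; the grasp point (between the pads) lies 19 mm behind it (env.tcp_to_grasp is the distance from the TCP to the grasp point, in mm); z points along the fingers, x is the direction in which the jaws open and shut, and the axes are right-handed (so a half turn about z gives the same grasp; the last joint's range is limited). The gripper opens to 95 mm and grips with 3 to 60 N. Pads are 20 mm wide; open, the fingers measure 119 mm over their backs; the gripper's body (75 mm by 180 mm) begins 59 mm behind the grasp point.
Start: joints at [-1.404, 0.491, 1.559, -0, 1.092, -0.106], TCP at [168.416, -601.899, 214.661] pointing down, gripper open.
Joint ranges: [-3.1, 3.1], [-0.84, 2.19], [0.05, 2.79], [-1.13, 4.28], [0.06, 2.93], [-2.69, 2.69]. Speed limits (rad/s): [2.22, 2.22, 2.79, 3.14, 3.14, 3.14].

INTERFACE

Orientations are given as [roll, pitch, yaw] about the fixed x, y, z axes, in that order (R = Rz(yaw) Ry(pitch) Rx(roll)).
In Python, from cell import env, vision, job gives the robot as it stands.
- The arm moves only by the shell command python3 -m pendant 'ROWS' [OPENING]. ROWS is JSON, a list of rows, each a list of 4 numbers: the shift along the tool's x, y, z in mm, then the turn about the tool's z in degrees. In form: [[tx, ty, tz, turn], ...]. A call has 1 to 8 rows; each row is the pose to reach, as a shift and turn from the pose measured when the call began, along the tool's axes at that moment; what a row does not reach only later rows make up. A row lasts 1/8 s, in which the tool goes at most 62.5 mm and 10.7 degrees, less where a joint would pass 70% of its speed; a pose out of reach is approached as far as the arm can. A call with a gripper value outside its range is refused whole. OPENING is the closure, from 0 (fully open) to 1 (shut), set as the call begins (- or left out, the last holds). The fingers move at their own pace and stop on an object; the grip force is fixed at half the most. Time passes only in rows, so rows that repeat a pose let the fingers close. It gives the time, the measured TCP pose, the force and the opening at its end, in the units of the state.
- env.state(): the state, without advancing time (a new reading comes with each control period).
- vision.read_camera(name): name is "scene" or "top" or "wrist"; returns a dict with "pixels" (420x560x3 uint8, red, green, blue), "intrinsics" (3x3 intrinsics, pixels), "R" (3x3) and "t" (3): a world point X has camera coordinates R X + t; the wrist camera has in their place "tool_from_camera" (4x4, takes a point from camera to tool coordinates, whose origin is the TCP and whose axes are the tool frame's). Camera axes: x right, y down, z forward; pixel columns grow to the right and rows downward; lengths in mm; the calibration is good to about 2 mm. A picture is of the moment at which its call begins: read the wrist's pose just before it. There is no depth.
- job.job_done(): hands the job in, once; it reports no verdict.
Trained networks look in a picture, given as the dict that the camera call returned (one of the last four; its "shot" number tells which), for a name from the list of things; names that differ only in an ending like _2 or _b are one class to them, and where a whole thing is asked for, a point or a joint stands for the part that bears it (a point fixed in the world has none). Each returns a list of dicts, best first, with "confidence" (0 to 1); they miss things now and then, are a little off and sometimes report something else, mostly with a low value. They report only what shows in the picture. A call takes as long as a camera call.
- vision.find_in(picture, query): "at" ([x, y, z] in mm, in the coordinates of the camera as it stood for that picture, good to about 4 mm: the middle of the surface that is visible of it).
- vision.regions_of(picture, query): "pixels" (420x560 bool, what is visible of it).
The state is a dict: "t": time; "joints": joint angles; "qvel": joint speeds; "tau": joint torques, N m; "eef_pos": TCP position; "tcp_rot": TCP orientation; "ft_force": force on the tool from outside, world axes, zero at the start; "moment": the same for the moment, N m; "opening": opening from 0.0 (shut) to 1.0 (fully open).
Only numpy, scipy, OpenCV 4.12 (cv2) and the standard library are available. Lean on these libraries where they do the work, as an engineer would, in place of code of your own. Each camera call takes 0.05 s, during which the arm holds its last target.

## Working session

There is one attempt and no reset: what is moved stays moved. The work goes in short steps, Python scripts to look and compute and a shell command to move; the robot and the scene stay as the last step left them, time stands still between calls to the robot, and variables do not carry over. Pictures are saved under pics/ and viewed, and the job is handed in when it is done.

```bash
ls; mkdir -p pics; cat > h.py <<'E'
import numpy as np, cv2
from cell import env, vision, job
def save(p,n): cv2.imwrite('pics/'+n+'.png', cv2.cvtColor(p['pixels'],cv2.COLOR_RGB2BGR))
E
python3 - <<'E'
from h import *
print(env.state())
for n in('scene','top','wrist'):
    p=vision.read_camera(n); save(p,n+'0'); print(n,p.keys(),p['intrinsics'].tolist() if hasattr(p['intrinsics'],'tolist') else p['intrinsics'])
    for k in('R','t','tool_from_camera'):
        if k in p: print(k,np.round(p[k],3).tolist())
E
```

```text
pics
{'t': 0.0, 'joints': array([-1.40359361e+00,  4.91556731e-01,  1.55946251e+00, -2.04293228e-05,
        1.09167783e+00, -1.05630638e-01]), 'qvel': array([-0.00145467, -0.00051414, -0.00105617, -0.00119225, -0.00067144,
        0.0002515 ]), 'tau': array([ 3.70877038e-03, -6.12638569e+01, -2.58181143e+01,  6.93515246e-02,
        4.82128188e-02, -1.08499835e-04]), 'eef_pos': array([ 168.37081199, -601.63937463,  214.05900216]), 'tcp_rot': array([-3.14149423e+00,  1.10017594e-03, -1.29795349e+00]), 'ft_force': array([-0.56555323, -0.68917646,  0.05044916]), 'moment': array([ 0.01279337,  0.02255802, -0.01402065]), 'opening': 0.9993917147369602}
scene dict_keys(['pixels', 'intrinsics', 'R', 't', 'shot']) [[425.98175850248344, 0.0, 279.8575929561107], [0.0, 425.98175850248344, 200.0368520502513], [0.0, 0.0, 1.0]]
R [[0.306, 0.952, 0.011], [0.73, -0.228, -0.645], [-0.611, 0.205, -0.765]]
t [-186.865, -329.998, 1420.571]
top dict_keys(['pixels', 'intrinsics', 'R', 't', 'shot']) [[391.0916096036983, 0.0, 282.4065002835457], [0.0, 391.0916096036983, 211.79318954246662], [0.0, 0.0, 1.0]]
R [[0.003, -1.0, -0.015], [-0.991, -0.001, -0.133], [0.133, 0.015, -0.991]]
t [12.097, 523.938, 857.091]
wrist dict_keys(['pixels', 'intrinsics', 'tool_from_camera', 'shot']) [[337.93192361698317, 0.0, 281.7937781850521], [0.0, 337.93192361698317, 207.12581246071508], [0.0, 0.0, 1.0]]
tool_from_camera [[1.0, -0.0, 0.0, -1.3], [0.0, 0.963, 0.27, -75.629], [-0.0, -0.27, 0.963, -169.316], [0.0, 0.0, 0.0, 1.0]]
```

View pics/scene0.png

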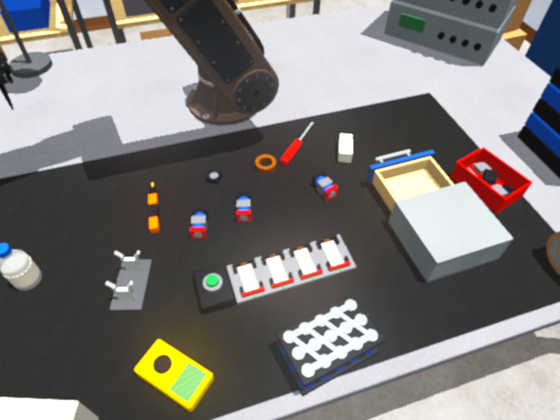

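View pics/top0.png

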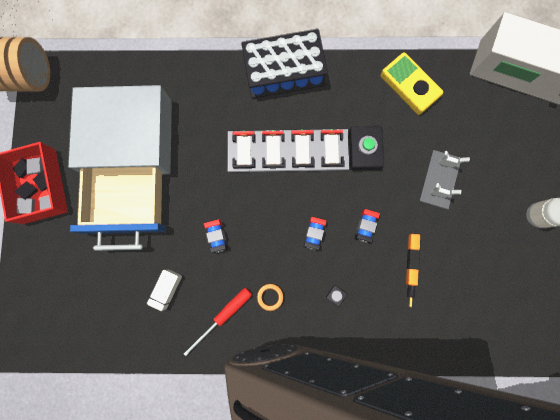

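View pics/wrist0.png

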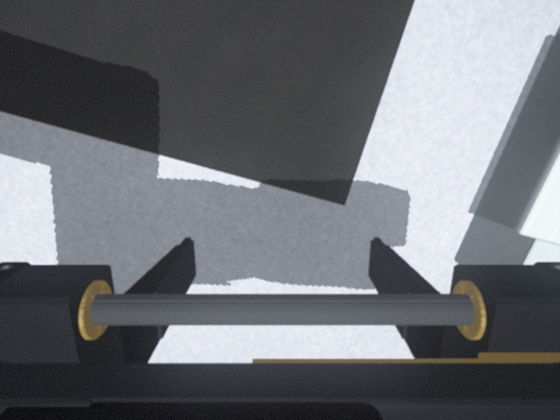

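The top view shows three cells at about (368,226), (315,233) and (215,236), all with the red end away from the robot. The pen is at (413,265), the rest at (445,178), the case at (165,290), the dock at (290,150) and the open drawer at (120,200).

```bash
cat >> h.py <<'E'
def toW(p,c):
    if 'R' in p: return p['R'].T@(np.asarray(c,float)-p['t'])
    T=p['T']; return (T@np.append(np.asarray(c,float),1))[:3]
from scipy.spatial.transform import Rotation as Ro
def cam(n):
    s=env.state(); p=vision.read_camera(n)
    if n=='wrist':
        W=np.eye(4); W[:3,:3]=Ro.from_euler('xyz',s['tcp_rot']).as_matrix(); W[:3,3]=s['eef_pos']
        T=W@np.asarray(p['tool_from_camera']); p['T']=T; p['R']=T[:3,:3].T; p['t']=-p['R']@T[:3,3]
    else: p['R']=np.asarray(p['R']);p['t']=np.asarray(p['t'])
    return p
def ray(p,uv,z):
    K=np.asarray(p['intrinsics']); d=p['R'].T@np.linalg.solve(K,[uv[0],uv[1],1.]); c=-p['R'].T@p['t']
    return c+d*(z-c[2])/d[2]
def proj(p,X):
    q=np.asarray(p['intrinsics'])@(p['R']@np.asarray(X,float)+p['t']); return q[:2]/q[2]
def tri(obs): # list of (p,uv)
    A=np.zeros((3,3));b=np.zeros(3)
    for p,uv in obs:
        d=p['R'].T@np.linalg.solve(np.asarray(p['intrinsics']),[uv[0],uv[1],1.]);d/=np.linalg.norm(d);c=-p['R'].T@p['t']
        M=np.eye(3)-np.outer(d,d);A+=M;b+=M@c
    return np.linalg.solve(A,b)
def ask(p,q):
    return [(round(r['confidence'],2),np.round(toW(p,r['at']),1).tolist()) for r in vision.find_in(p,q)]
def go(x,y,z,yaw=None):
    s=env.state();R=Ro.from_euler('xyz',s['tcp_rot']).as_matrix()
    d=R.T@(np.array([x,y,z])-s['eef_pos'])
    t=0
    if yaw is not None:
        t=-(np.degrees(s['tcp_rot'][2])*-1+yaw); t=(t+180)%360-180
    print('rows', np.round(d,1), 'turn',round(t,1),'| pos',np.round(s['eef_pos'],1),'yaw',np.round(np.degrees(s['tcp_rot'][2]),1),'t',round(s['t'],2))
E
python3 - <<'E'
from h import *
ps=[cam('top'),cam('scene')]
for p in ps:
    print('---')
    for q in('cell0','pen','case','dock','start_top','rest','unit_drawer0_handle','cell0_plus'):
        try: print(q,ask(p,q)[:5])
        except Exception as e: print(q,e)
E
```

```text
---
cell0 [(0.87, [470.3, 167.3, 37.4]), (0.82, [491.9, -177.1, 37.8]), (0.75, [479.5, -57.9, 36.6])]
pen [(0.45, [477.7, -60.9, 35.9])]
case [(0.71, [350.1, 275.4, 38.7]), (0.63, [410.9, -281.4, 19.7]), (0.46, [678.3, -44.2, 13.1])]
dock [(0.62, [675.5, -37.9, 13.4]), (0.37, [496.2, -180.4, 41.9])]
start_top [(0.63, [680.2, -176.0, 53.2])]
rest [(0.8, [606.0, -360.0, 7.0])]
unit_drawer0_handle [(0.83, [543.2, 391.1, 19.0]), (0.22, [676.2, -44.6, 16.0])]
cell0_plus [(0.77, [495.2, -179.5, 36.9])]
---
cell0 [(0.98, [507.9, -179.3, 36.9]), (0.7, [486.2, -57.2, 36.0]), (0.58, [475.7, 160.4, 31.2]), (0.22, [688.1, -47.1, 13.3])]
pen [(0.57, [418.3, -278.3, 17.3]), (0.2, [370.5, 276.9, 39.6])]
case [(0.67, [368.4, 274.3, 42.2])]
dock [(0.71, [688.8, -49.6, 12.8])]
start_top [(0.54, [680.6, -179.0, 56.8])]
rest [(0.56, [613.4, -356.1, 7.3])]
unit_drawer0_handle []
cell0_plus [(0.67, [504.9, -177.8, 34.3])]
```

```bash
python3 -c "
from h import *
go(480,-60,250,-90)"
```

```text
rows [-437.9 -446.1  -35.4] turn 15.6 | pos [ 168.4 -601.9  214.7] yaw -74.4 t 1.05
```

```bash
python3 -m pendant '[[-50,-50,-35,2],[-100,-100,-35,5],[-150,-150,-35,8],[-200,-200,-35,10],[-250,-250,-35,12],[-300,-300,-35,14],[-340,-340,-35,15.6],[-380,-380,-35,15.6]]'; python3 -c "
from h import *
go(480,-60,250,-90)"
```

```text
t: 2.05
eef_pos: [411.1, -170.2, 249.9]
tcp_rot: [-3.141, -0.001, -1.571]
ft_force: [0.4, -1.3, -0.6]
opening: 1.003
rows [-1.102e+02 -6.890e+01 -1.000e-01] turn -0.0 | pos [ 411.1 -170.2  249.9] yaw -90.0 t 2.05
```

```bash
python3 -m pendant '[[-55,-35,0,0],[-110,-69,0,0],[-110,-69,0,0],[-110,-69,0,0]]'; cat >> h.py <<'E'
def rect(m):
    return cv2.minAreaRect(np.argwhere(m)[:,::-1].astype(np.float32))
E
python3 - <<'E'
from h import *
p=cam('wrist'); save(p,'w1')
for q in('cell0','dock','start_top','case','pen'): print(q,ask(p,q)[:5])
E
```

```text
t: 2.55
eef_pos: [480.0, -60.0, 249.9]
tcp_rot: [-3.141, -0.001, -1.57]
ft_force: [-0.5, -0.1, -0.3]
opening: 0.998
cell0 [(0.94, [493.3, -173.0, 36.5]), (0.89, [468.4, 163.1, 35.1]), (0.59, [480.7, -58.6, 36.0])]
dock [(0.88, [647.3, -32.2, 10.8])]
start_top []
case [(0.81, [379.2, 264.5, 27.9])]
pen [(0.94, [414.5, -278.2, 22.3])]
```

View pics/w1.png

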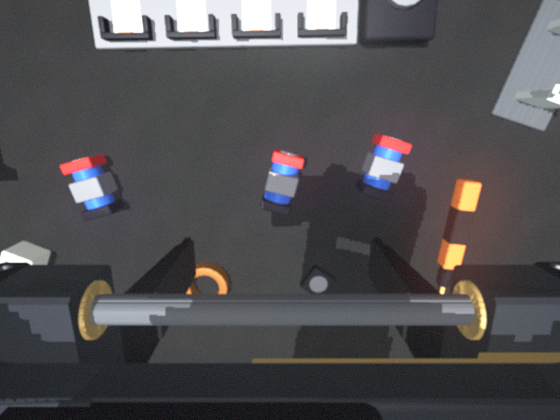

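Wrist view: the cells sit at about (385,162), (285,178) and (90,185), with the dock along the top edge. I'll move forward to see the dock.

```bash
python3 -m pendant '[[-10,-60,0,0],[-10,-120,0,0],[-10,-120,0,0],[-10,-120,0,0]]'; 
python3 - <<'E'
from h import *
p=cam('wrist'); save(p,'w2')
for q in('cell0','dock','start_top','rest'): print(q,ask(p,q)[:5])
import pickle; pickle.dump(p,open('w2.pkl','wb'))
E
```

```text
t: 3.35
eef_pos: [599.0, -51.9, 249.7]
tcp_rot: [3.141, -0.0, -1.573]
ft_force: [-0.0, 0.3, -0.1]
opening: 0.998
cell0 [(0.94, [485.3, 161.9, 27.7]), (0.68, [518.4, -171.1, 28.0]), (0.55, [487.8, -56.8, 32.5])]
dock [(0.88, [680.0, -40.5, 9.1]), (0.23, [517.2, -172.2, 29.3])]
start_top [(0.59, [681.7, -178.3, 55.4])]
rest [(0.76, [599.1, -351.0, 3.4]), (0.48, [678.4, -39.8, 10.1])]
```

View pics/w2.png

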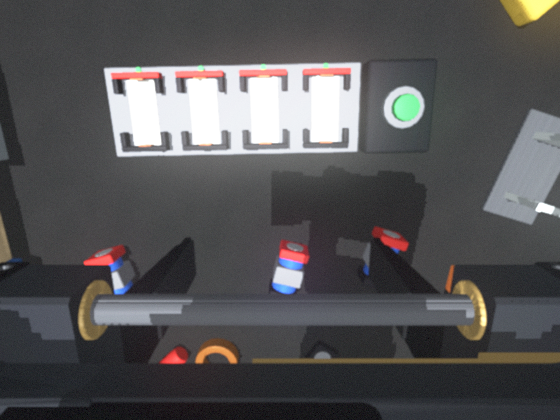

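```bash
python3 - <<'E'
from h import *
import pickle; p=pickle.load(open('w2.pkl','rb'))
im=p['pixels']; c=im[40:180,90:450]; cv2.imwrite('pics/w2c.png',cv2.cvtColor(cv2.resize(c,None,fx=2.2,fy=2.2,interpolation=cv2.INTER_CUBIC),cv2.COLOR_RGB2BGR))
g=im.astype(int).min(2); m=(g>75).astype(np.uint8); m[:, 362:]=0; m[200:]=0;m[:,:95]=0
m=cv2.morphologyEx(m,cv2.MORPH_CLOSE,np.ones((15,15)))
n,l,s,cc=cv2.connectedComponentsWithStats(m); i=1+s[1:,4].argmax(); 
ct=max(cv2.findContours((l==i).astype(np.uint8),0,cv2.CHAIN_APPROX_NONE)[0],key=len); h=cv2.convexHull(ct)
q=cv2.approxPolyDP(h,6,True)[:,0]; print(q)
for u in q: print(u,ray(p,u,12).round(1))
print('btn')
hsv=cv2.cvtColor(im,cv2.COLOR_RGB2HSV); mk=((hsv[...,0]>50)&(hsv[...,0]<80)&(hsv[...,1]>120)).astype(np.uint8); mk[:,:370]=0;mk[:,450:]=0;mk[150:]=0
u=np.argwhere(mk).mean(0)[::-1]; print(u,ray(p,u,54))
red=((hsv[...,0]<6)|(hsv[...,0]>174))&(hsv[...,1]>150); red[200:]=0
n,l,s,cc=cv2.connectedComponentsWithStats(red.astype(np.uint8))
for i in range(1,n):
  if s[i,4]>60: print(s[i],cc[i], ray(p,cc[i],24).round(1), ray(p,(s[i,0]-.5,cc[i][1]),26).round(1),ray(p,(s[i,0]+s[i,2]-.5,cc[i][1]),26).round(1))
E
```

```text
[[361  28]
 [361 174]
 [270 199]
 [ 97 194]
 [ 95  90]
 [112  55]
 [150  35]
 [252  15]
 [339  16]]
[361  28] [ 762.3 -137.8   12. ]
[361 174] [ 601.6 -147.5   12. ]
[270 199] [570.5 -36.3  12. ]
[ 97 194] [577.5 177.6  12. ]
[95 90] [699.2 161.5  12. ]
[112  55] [736. 137.  12.]
[150  35] [756.   92.7  12. ]
[252  15] [775.3 -19.4  12. ]
[339  16] [ 774.1 -113.3   12. ]
btn
[408.46527778 106.3125    ] [ 679.80427957 -182.39938109   54.        ]
```

View pics/w2c.png

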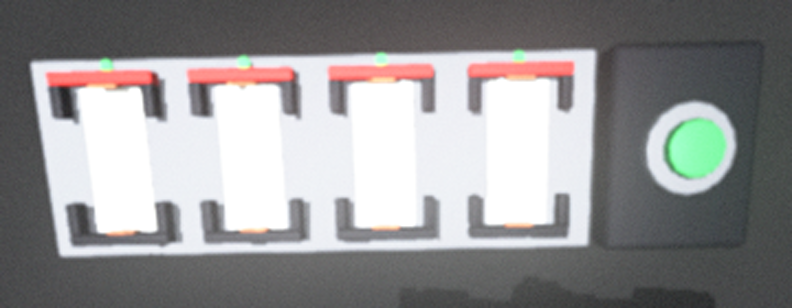

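```bash
python3 - <<'E'
from h import *
import pickle; p=pickle.load(open('w2.pkl','rb'))
from scipy.optimize import least_squares
C=lambda u,v:(u/2.2+90-.27,v/2.2+40-.27)
pts=[C(32,62),C(596,50),C(589,245),C(60,256)]; mod=[(50,145,12),(50,-145,12),(-50,-145,12),(-50,145,12)]
for k,(a,b,v) in zip((3,2,1,0),((47,156,76),(187,294,72),(329,434,68),(468,574,65))):
    pts+=[C(a,v),C(b,v)]; y=-105+70*k; mod+=[(43,y+26,26),(43,y-26,26)]
for r in pts[:4]: print(ray(p,r,12).round(1))
def P(x,m): 
    c,s=np.cos(x[2]),np.sin(x[2]); return np.array([x[0]+c*m[0]-s*m[1],x[1]+s*m[0]+c*m[1],m[2]+(x[3] if len(x)>3 else 0)])
f=lambda x:np.concatenate([proj(p,P(x,m))-u for m,u in zip(mod,pts)])
for x0 in([675,-40,0],[675,-40,0,0]):
    r=least_squares(f,x0,x_scale=[10,10,.05,10][:len(x0)]); print(r.x,np.round(r.fun.reshape(-1,2),1).tolist())
x=r.x
for k in range(4): print(k,P(x[:3],(0,-105+70*k,12)))
E
```

```text
[722.6 147.6  12. ]
[ 727.5 -139.5   12. ]
[ 629.3 -141.6   12. ]
[624.2 146.6  12. ]
[6.74342695e+02 3.03446449e+00 1.80219162e-02] [[-1.1, 0.9], [1.4, 0.6], [0.9, 1.9], [-0.2, 2.0], [-0.6, -0.4], [-2.4, -1.5], [0.1, -0.1], [-0.7, -1.1], [-0.0, 0.3], [0.2, -0.7], [1.3, 0.3], [1.1, -0.8]]
[ 6.74765083e+02  3.61569779e+00  1.77590814e-02 -4.24630069e+00] [[0.2, 0.9], [0.0, 0.7], [-0.3, 1.2], [0.9, 1.2], [0.8, -0.5], [-1.6, -1.5], [0.7, -0.0], [-0.6, -1.1], [-0.1, 0.4], [-0.4, -0.7], [0.5, 0.3], [-0.2, -0.7]]
0 [ 676.62968805 -101.36774493   12.        ]
1 [675.38661769 -31.37878312  12.        ]
2 [674.14354734  38.6101787   12.        ]
3 [672.90047699 108.59914051  12.        ]
```

```bash
python3 -m pendant '[[-30,-20,60,0],[-55,-46,120,0],[-55,-46,120,0],[-55,-46,120,0]]'; 
python3 - <<'E'
from h import *
p=cam('wrist'); save(p,'w3')
import pickle; pickle.dump(p,open('w3.pkl','wb'))
im=p['pixels'][80:270,80:440]; cv2.imwrite('pics/w3c.png',cv2.cvtColor(cv2.resize(im,None,fx=2.2,fy=2.2,interpolation=cv2.INTER_CUBIC),cv2.COLOR_RGB2BGR))
E
```

```text
t: 4.1
eef_pos: [645.4, 3.1, 131.1]
tcp_rot: [-3.14, -0.001, -1.573]
ft_force: [-0.5, -0.8, 0.1]
opening: 1.001
```

View pics/w3.png

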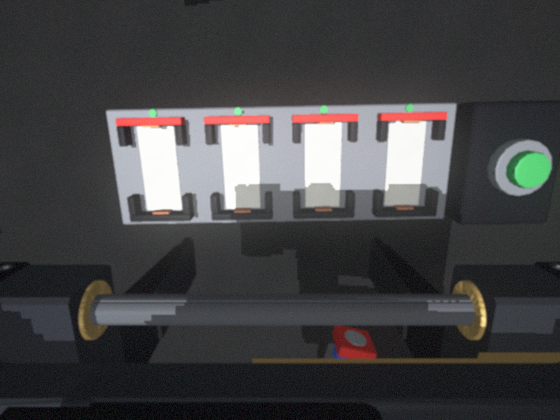

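View pics/w3c.png

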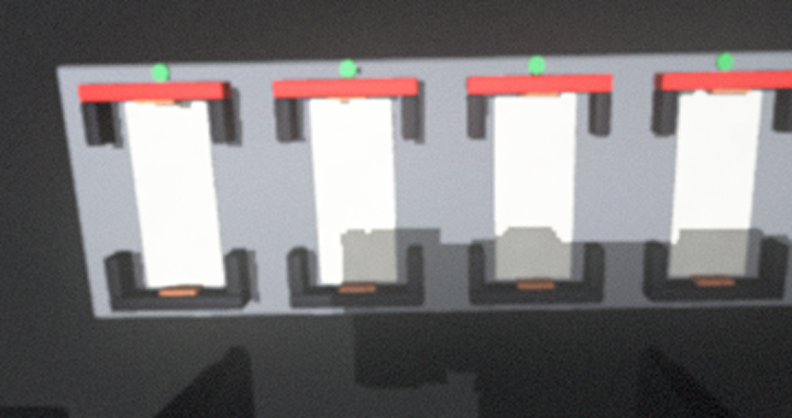

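```bash
python3 - <<'E'
from h import *
import pickle; p=pickle.load(open('w3.pkl','rb'))
from scipy.optimize import least_squares
C=lambda u,v:(u/2.2+80-.27,v/2.2+80-.27)
pts=[C(58,67),(456,104),(446,218.5),C(97,317)]; mod=[(50,145,12),(50,-145,12),(-50,-145,12),(-50,145,12)]
for k,a,va,b,vb in ((3,79,86,229,82),(2,273,81,417,78),(1,467,76,611,75),(0,655,72,808,71)):
    pts+=[C(a,va),C(b,vb)]; y=-105+70*k; mod+=[(43,y+26,26),(43,y-26,26)]
for k,a,va,b,vb in ((3,110,308,250,305),(2,289,305,422,303),(1,470,302,603,300),(0,645,300,783,297)):
    pts+=[C(a,va),C(b,vb)]; y=-105+70*k; mod+=[(-43,y+26,26),(-43,y-26,26)]
def P(x,m): 
    c,s=np.cos(x[2]),np.sin(x[2]); return np.array([x[0]+c*m[0]-s*m[1],x[1]+s*m[0]+c*m[1],m[2]+(x[3] if len(x)>3 else 0)])
f=lambda x:np.concatenate([proj(p,P(x,m))-u for m,u in zip(mod,pts)])
for x0 in([675,-4,0],[675,-4,0,0]):
    r=least_squares(f,x0,x_scale=[10,10,.05,10][:len(x0)],loss='soft_l1'); print(r.x,np.round(r.fun.reshape(-1,2),1).tolist())
E
```

```text
[6.76208406e+02 4.00202196e+00 1.72629661e-02] [[-2.5, -1.2], [2.3, -2.2], [-1.3, 0.2], [-2.2, 1.0], [-1.8, -1.1], [-3.8, -0.6], [-0.9, -0.6], [-0.0, -0.6], [0.2, -0.1], [1.2, -1.0], [4.2, -0.1], [1.2, -1.0], [-0.5, 2.2], [-3.2, 2.4], [0.1, 2.0], [0.6, 1.8], [-0.0, 1.8], [0.6, 1.6], [2.7, 1.2], [1.2, 1.4]]
[ 6.75910291e+02  3.99438785e+00  1.64739305e-02 -4.04106761e+00] [[0.1, -0.9], [-0.2, -1.5], [-3.4, -0.7], [-0.2, -0.3], [0.7, -0.9], [-2.3, -0.4], [0.3, -0.3], [0.2, -0.2], [0.1, 0.2], [0.1, -0.6], [2.8, 0.4], [-1.2, -0.5], [1.6, 1.0], [-2.0, 1.2], [1.0, 0.9], [0.7, 0.7], [-0.2, 0.8], [-0.4, 0.6], [1.4, 0.2], [-1.0, 0.5]]
```

```bash
python3 -m pendant '[[0,-10,0,-10],[0,-20,0,-20],[0,-30,0,-30],[0,-40,0,-40],[0,-50,0,-50],[0,-60,0,-60],[0,-60,0,-70],[0,-60,0,-80]]';python3 -c "
from h import *
go(706,3,131,90)"
```

```text
t: 5.15
eef_pos: [706.0, 1.5, 135.3]
tcp_rot: [3.141, -0.006, -0.172]
ft_force: [0.6, 0.1, -0.4]
opening: 0.998
rows [-0.3 -1.5  4.3] turn -99.9 | pos [706.    1.5 135.3] yaw -9.9 t 5.15
```

```bash
python3 -m pendant '[[0,0,4,-10],[0,0,4,-20],[0,0,4,-30],[0,0,4,-40],[0,0,4,-50],[0,0,4,-60],[0,0,4,-70],[0,0,4,-80]]';python3 -m pendant '[[0,0,0,-10],[0,0,0,-20],[0,0,0,-20],[0,0,0,-20]]';python3 - <<'E'
from h import *
p=cam('wrist'); save(p,'w4')
import pickle; pickle.dump(p,open('w4.pkl','wb'))
im=p['pixels'][80:270,80:460]; cv2.imwrite('pics/w4c.png',cv2.cvtColor(cv2.resize(im,None,fx=2.1,fy=2.1,interpolation=cv2.INTER_CUBIC),cv2.COLOR_RGB2BGR))
E
```

```text
t: 6.15
eef_pos: [706.3, 0.4, 134.3]
tcp_rot: [3.132, -0.002, 1.229]
ft_force: [-0.0, 0.2, -0.3]
opening: 0.995
t: 6.65
eef_pos: [706.4, -0.2, 135.7]
tcp_rot: [3.13, 0.002, 1.574]
ft_force: [0.9, 0.0, -0.4]
opening: 0.999
```

View pics/w4.png

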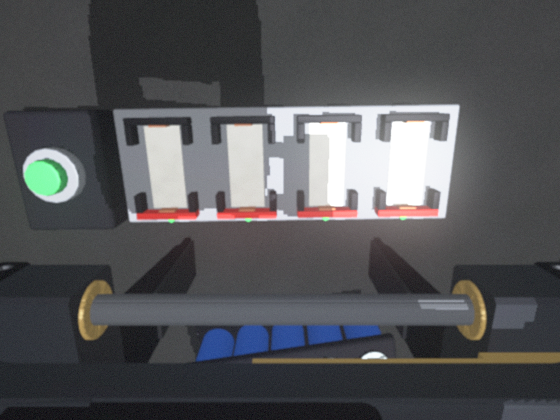

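View pics/w4c.png

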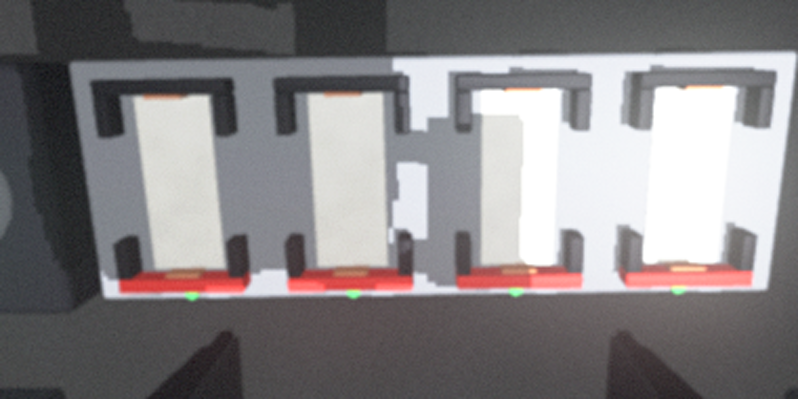

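```bash
python3 - <<'E'
from h import *
import pickle
from scipy.optimize import least_squares
p=pickle.load(open('w4.pkl','rb'))
C=lambda u,v:(u/2.1+80-.27,v/2.1+80-.27)
pts=[C(72,63),C(797,53),C(769,290),C(104,297)]; mod=[(-50,-145,12),(-50,145,12),(50,145,12),(50,-145,12)]
for k,a,va,b,vb in ((0,92,81,234,79),(1,274,77,411,76),(2,450,73,592,72),(3,625,70,776,70)):
    pts+=[C(a,va),C(b,vb)]; y=-105+70*k; mod+=[(-43,y-26,26),(-43,y+26,26)]
for k,a,va,b,vb in ((0,119,291,248,287),(1,288,290,412,287),(2,456,287,582,285),(3,620,285,753,283)):
    pts+=[C(a,va),C(b,vb)]; y=-105+70*k; mod+=[(43,y-26,26),(43,y+26,26)]
def P(x,m): 
    c,s=np.cos(x[2]),np.sin(x[2]); return np.array([x[0]+c*m[0]-s*m[1],x[1]+s*m[0]+c*m[1],m[2]+(x[3] if len(x)>3 else 0)])
f=lambda x:np.concatenate([proj(p,P(x,m))-u for m,u in zip(mod,pts)])
for x0 in([675,-4,0],[675,-4,0,0]):
    r=least_squares(f,x0,x_scale=[10,10,.05,10][:len(x0)],loss='soft_l1'); print(r.x,np.round(r.fun.reshape(-1,2),1).tolist())
E
python3 - <<'E'
from h import *
p=cam('top'); save(p,'t1')
for k in range(4):
    u=proj(p,(675-.017*(-105+70*k),3.8-105+70*k,12)); print(k,u)
import pickle; pickle.dump(p,open('t1.pkl','wb'))
im=p['pixels'][110:190,200:400]; cv2.imwrite('pics/t1c.png',cv2.cvtColor(cv2.resize(im,None,fx=4,fy=4,interpolation=cv2.INTER_CUBIC),cv2.COLOR_RGB2BGR))
E
```

```text
[6.75571081e+02 4.10022967e+00 1.80193580e-02] [[-3.2, -1.3], [1.8, -2.1], [0.4, 0.2], [-1.2, 1.3], [-2.4, -0.9], [-4.9, -1.0], [-1.4, -0.4], [-1.2, -1.0], [2.9, 0.1], [0.8, -0.5], [7.9, 0.1], [1.8, -0.9], [-0.5, 1.5], [-2.2, 2.6], [-0.5, 0.9], [0.4, 1.5], [0.3, 1.2], [0.5, 1.3], [3.2, 1.0], [0.3, 1.2]]
[ 6.75998999e+02  4.27954852e+00  1.69226279e-02 -4.03194492e+00] [[-0.6, -0.9], [-0.5, -1.3], [-1.6, -0.5], [0.8, 0.1], [0.2, -0.7], [-3.2, -0.7], [-0.0, -0.1], [-0.8, -0.5], [2.9, 0.6], [-0.0, 0.1], [6.7, 0.7], [-0.4, -0.2], [1.6, 0.4], [-0.9, 1.5], [0.5, -0.2], [0.7, 0.5], [0.2, 0.3], [-0.4, 0.4], [2.1, 0.2], [-1.7, 0.4]]
0 [330.68023689 149.70724765]
1 [301.35223261 150.22515669]
2 [272.08073866 150.74206781]
3 [242.86559186 151.25798388]
```

View pics/t1.png

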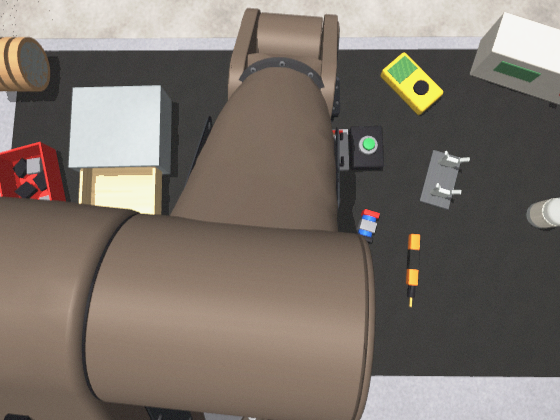

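```bash
python3 -c "
from h import *
go(520,-175,135,90)"
```

```text
rows [-174.2 -187.1   -1.7] turn 0.3 | pos [706.3   0.  134.9] yaw 90.3 t 6.75
```

```bash
python3 -m pendant '[[-40,-45,0,0],[-80,-90,0,0],[-120,-135,0,0],[-165,-180,0,0],[-174,-187,0,0],[-174,-187,0,0]]';cat >> h.py <<'E'
def cellmeas(p,z=36+0,near=None,dz=-4,verbose=True):
    """fit cell top via network regions: red cap & whole"""
    from scipy.optimize import least_squares
    out=[]
    hsv=cv2.cvtColor(p['pixels'],cv2.COLOR_RGB2HSV)
    for r in vision.regions_of(p,'cell0'):
        m=r['pixels']
        if m.sum()<200: continue
        redm=m&((hsv[...,0]<8)|(hsv[...,0]>172))&(hsv[...,1]>130)
        blu=m&(hsv[...,0]>100)&(hsv[...,0]<130)&(hsv[...,1]>130)
        c=np.argwhere(m).mean(0)[::-1]
        a=np.argwhere(redm).mean(0)[::-1] if redm.sum() else c*np.nan
        b=np.argwhere(blu).mean(0)[::-1] if blu.sum() else c*np.nan
        o=(round(r['confidence'],2),m.sum(),ray(p,c,z+dz).round(1),'red',ray(p,a,z+dz).round(1),'blue',ray(p,b,z+dz).round(1),np.round(c))
        out.append(o); print(*o)
    return out
E
python3 - <<'E'
from h import *
p=cam('wrist'); save(p,'w5')
import pickle; pickle.dump(p,open('w5.pkl','wb'))
cellmeas(p)
print(ask(p,'cell0'))
E
```

```text
t: 7.5
eef_pos: [520.4, -175.3, 133.7]
tcp_rot: [3.13, 0.002, 1.573]
ft_force: [0.1, 0.3, -0.9]
opening: 1.004
0.85 3700 [ 490.7 -178.3   32. ] red [ 520.5 -187.6   32. ] blue [ 483.2 -178.1   32. ] [277. 172.]
0.78 4648 [472.4 -63.1  32. ] red [495.7 -86.7  32. ] blue [453.  -70.5  32. ] [423. 149.]
[(0.94, [492.3, -176.3, 34.6]), (0.61, [473.4, -63.5, 36.2])]
```

View pics/w5.png

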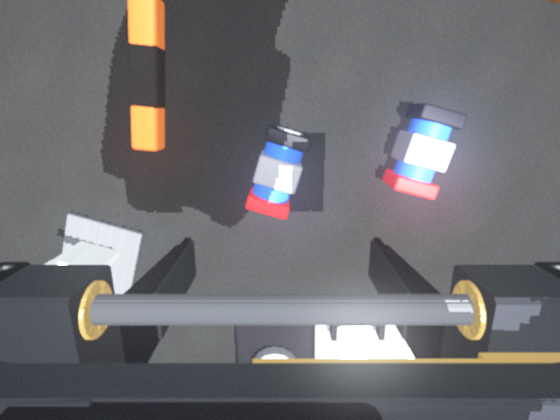

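```bash
python3 - <<'E'
from h import *
import pickle
p=pickle.load(open('w5.pkl','rb'))
im=p['pixels'][90:240,220:480]; cv2.imwrite('pics/w5c.png',cv2.cvtColor(cv2.resize(im,None,fx=3,fy=3,interpolation=cv2.INTER_CUBIC),cv2.COLOR_RGB2BGR))
E
```

```text
(no output)
```

View pics/w5c.png

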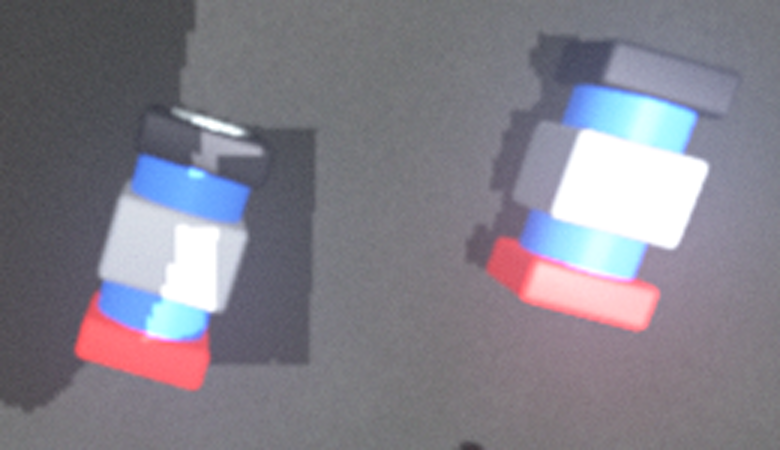

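```bash
cat >> h.py <<'E'
def band(p,pts,z=32):
    """4 corners TL,TR,BR,BL as full px -> world on z; prints centre, sides, angles"""
    W=np.array([ray(p,u,z) for u in pts]); c=W.mean(0)
    e1=(W[1]-W[0]+W[2]-W[3])/2; e2=(W[3]-W[0]+W[2]-W[1])/2
    print('centre',c.round(1),'len',np.linalg.norm(e1).round(1),np.linalg.norm(e2).round(1),'ang',np.degrees(np.arctan2(e1[1],e1[0])).round(1),np.degrees(np.arctan2(e2[1],e2[0])).round(1))
E
python3 - <<'E'
from h import *
import pickle
p=pickle.load(open('w5.pkl','rb'))
C=lambda q:[(u/3+220-.33,v/3+90-.33) for u,v in q]
band(p,C([(130,190),(247,228),(222,311),(100,275)]))
band(p,C([(578,130),(708,165),(677,248),(552,214)]))
E
```

```text
centre [ 492.3 -177.7   32. ] len 33.8 24.1 ang 72.7 -18.0
centre [475.4 -57.5  32. ] len 36.0 22.5 ang 75.5 -12.3
```

```bash
python3 -c "
from h import *
go(492.5,-177.5,60,72.4)"
```

```text
rows [ -3.2 -29.4  73. ] turn 17.9 | pos [ 521.1 -174.   133.3] yaw 90.3 t 7.65
```

```bash
python3 - <<'E'
from h import *
for i in range(6):
    s=env.state(); print(s['eef_pos'].round(2),s['tcp_rot'].round(4), s['joints'].round(4)); vision.read_camera('top')
E
```

```text
[ 521.07 -173.98  133.31] [3.1307e+00 2.1000e-03 1.5761e+00] [-0.4439  0.4805  1.841   0.004   0.8094 -2.0228]
[ 521.01 -173.84  133.23] [3.1309e+00 2.0000e-03 1.5765e+00] [-0.4437  0.4806  1.8412  0.004   0.8093 -2.023 ]
[ 520.87 -173.87  133.17] [3.1311e+00 1.9000e-03 1.5766e+00] [-0.4439  0.4806  1.8414  0.0039  0.8093 -2.0232]
[ 520.75 -173.94  133.17] [3.1311e+00 1.9000e-03 1.5766e+00] [-0.4441  0.4805  1.8416  0.0039  0.8093 -2.0234]
[ 520.63 -174.04  133.18] [3.1312e+00 1.9000e-03 1.5765e+00] [-0.4443  0.4804  1.8417  0.0038  0.8092 -2.0235]
[ 520.54 -174.17  133.19] [3.1312e+00 2.0000e-03 1.5764e+00] [-0.4446  0.4803  1.8419  0.0038  0.8092 -2.0236]
```

```bash
python3 -m pendant '[[-3,-29,20,9],[-3,-29,73,17.9],[-3,-29,73,17.9],[-3,-29,73,17.9],[-3,-29,73,17.9]]';python3 -c "
from h import *
go(492.5,-177.5,6,72.4)"
```

```text
t: 8.57
eef_pos: [493.1, -177.9, 61.5]
tcp_rot: [3.129, -0.001, 1.266]
ft_force: [1.2, 0.1, 0.1]
opening: 0.999
rows [ 0.1 -1.4 55.5] turn 0.1 | pos [ 493.1 -177.9   61.5] yaw 72.5 t 8.57
```

```bash
python3 -m pendant '[[0,-1.2,30,0],[0,-1.2,54,0],[0,-1.2,54,0],[0,-1.2,54,0]]'; python3 -m pendant '[[0,0,0,0],[0,0,0,0],[0,0,0,0],[0,0,0,0],[0,0,0,0],[0,0,0,0]]' 1
```

```text
t: 9.07
eef_pos: [493.2, -177.9, 8.8]
tcp_rot: [3.127, -0.001, 1.267]
ft_force: [1.1, -0.1, 0.7]
opening: 0.999
t: 9.82
eef_pos: [493.2, -177.9, 8.8]
tcp_rot: [3.127, -0.001, 1.267]
ft_force: [0.7, 0.3, 0.1]
opening: 0.427
```

```bash
python3 -m pendant '[[0,0,-25,0],[0,0,-60,0],[0,0,-110,0],[0,0,-110,0]]'; python3 - <<'E'
from h import *
p=cam('wrist'); save(p,'w6')
go(676.5,-30.9,115,91)
E
```

```text
t: 10.32
eef_pos: [492.8, -178.0, 121.6]
tcp_rot: [3.122, 0.0, 1.267]
ft_force: [0.0, 0.2, -1.3]
opening: 0.376
rows [195.2 132.    7. ] turn -18.4 | pos [ 492.  -177.6  119.7] yaw 72.6 t 10.38
```

View pics/w6.png

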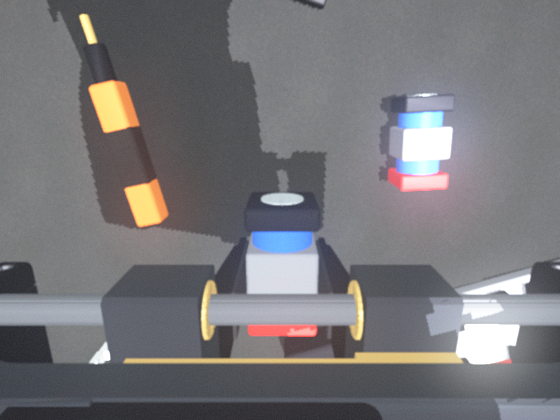

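```bash
cat >> h.py <<'E'
def held(p,ztool,dz=-4,xs=(-18,18),ys=(-35,-23,-12,12,23,35)):
    """project tool-frame points: cell top at tool z=ztool (negative = above TCP)"""
    T=np.linalg.inv(np.asarray(p['tool_from_camera'])); K=np.asarray(p['intrinsics'])
    for y in ys:
        o=[]
        for x in xs:
            q=K@(T@np.array([x,y,ztool-dz,1]))[:3]; o.append((q[:2]/q[2]).round(1).tolist())
        print(y,o)
E
python3 - <<'E'
from h import *
im=cv2.imread('pics/w6.png')[170:350,200:380]; cv2.imwrite('pics/w6c.png',cv2.resize(im,None,fx=3.3,fy=3.3,interpolation=cv2.INTER_CUBIC))
p=cam('wrist'); held(p,-27)
E
```

```text
-35 [[240.2, 209.7], [320.1, 209.7]]
-23 [[241.1, 234.7], [319.3, 234.7]]
-12 [[241.9, 256.8], [318.6, 256.8]]
12 [[243.5, 302.1], [317.2, 302.1]]
23 [[244.1, 321.8], [316.6, 321.8]]
35 [[244.9, 342.4], [315.9, 342.4]]
```

View pics/w6c.png

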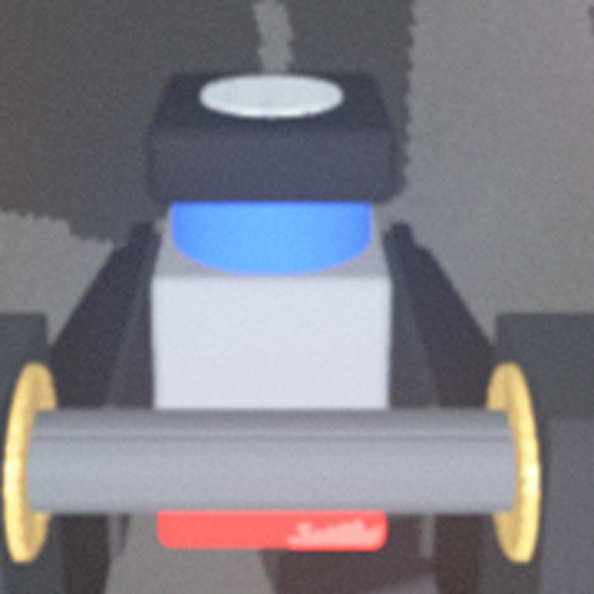

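```bash
python3 - <<'E'
from h import *
from scipy.optimize import least_squares
p=cam('wrist')
T=np.linalg.inv(np.asarray(p['tool_from_camera'])); K=np.asarray(p['intrinsics'])
def pr(x,y,z):
    q=K@(T@np.array([x,y,z,1]))[:3]; return q[:2]/q[2]
rows=[(-35,209.4),(-12,254.2),(35,336.4)]
r=least_squares(lambda a:[pr(0,y+a[0],a[1]+a[2]*y)[1]-v for y,v in rows]+[a[2]*50],[0,-23,0]);print(r.x,r.fun)
r=least_squares(lambda a:[pr(0,y+a[0],a[1])[1]-v for y,v in rows],[0,-23]);print(r.x,r.fun)
r=least_squares(lambda a:[pr(0,y+a[0],-23)[1]-v for y,v in rows],[0]);print(r.x,r.fun)
r=least_squares(lambda a:[pr(0,y+a[0],-18)[1]-v for y,v in rows],[0]);print(r.x,r.fun)
print(p['shot'],env.state()['eef_pos'])
E
```

```text
[ 2.01186831e+00 -1.55080781e+01 -3.88151757e-04] [-0.04570842  0.07346056 -0.02796143 -0.01940759]
[  1.9979219  -15.53936836] [-0.04778583  0.07680881 -0.02924255]
[-1.39423453] [-2.70618313 -0.17629991  3.62813442]
[0.87712756] [-0.89846982 -0.00773891  1.13656873]
20 [ 491.15503716 -177.23543433  117.84607472]
```

```bash
python3 - <<'E'
from h import *
p=cam('scene'); save(p,'s6')
s=env.state()['eef_pos']; print(s)
u=proj(p,s+[0,0,9]); print('tcp',proj(p,s),'cell centre if nominal',u, 'top',proj(p,s+[0,0,27]))
x,y=int(u[0]),int(u[1])
im=p['pixels'][y-60:y+60,x-80:x+80]; cv2.imwrite('pics/s6c.png',cv2.cvtColor(cv2.resize(im,None,fx=5,fy=5,interpolation=cv2.INTER_CUBIC),cv2.COLOR_RGB2BGR)); print(x-80,y-60)
E
```

```text
[ 491.06461052 -177.17399523  117.49630982]
tcp [192.57417418 197.06110815] cell centre if nominal [192.00749327 194.53802304] top [190.8501037  189.38487193]
112 134
```

View pics/s6c.png

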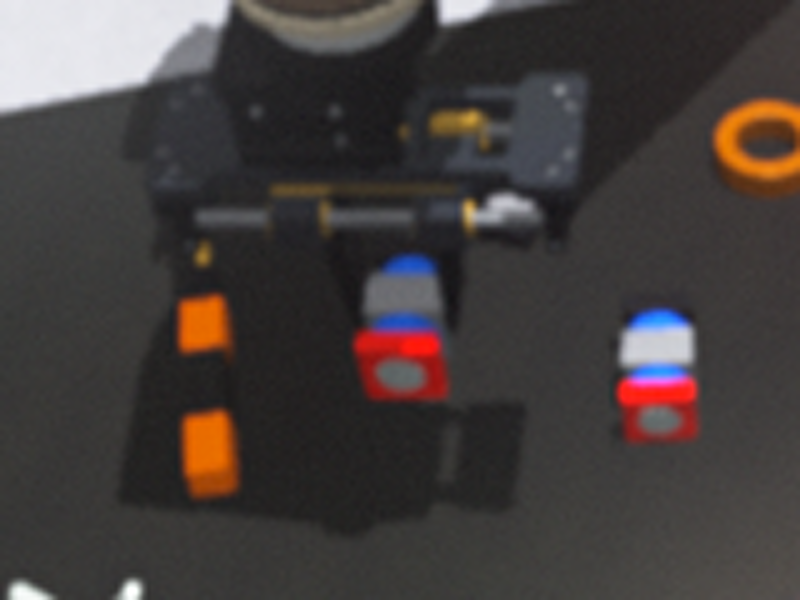

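```bash
python3 -c "
from h import *
p=cam('scene')
print('B pred top',proj(p,(475.4,-57.5,36)),'ctr',proj(p,(475.4,-57.5,18)))
go(675,-30.9,110,91)"
```

```text
B pred top [242.56131858 202.72555463] ctr [242.95173124 207.16619178]
rows [194.7 131.5   9.2] turn -18.4 | pos [ 491.1 -177.2  117.4] yaw 72.6 t 10.57
```

```bash
python3 -m pendant '[[45,30,0,-6],[90,60,4,-12],[135,92,6,-18.4],[180,122,9,-18.4],[195,131.5,9,-18.4],[195,131.5,9,-18.4],[195,131.5,9,-18.4]]'; python3 -c "
from h import *
go(675,-30.9,60,91)"
```

```text
t: 11.45
eef_pos: [674.0, -31.5, 109.7]
tcp_rot: [3.131, 0.003, 1.587]
ft_force: [1.2, -0.0, -1.3]
opening: 0.376
rows [ 0.7  0.5 49.7] turn -0.1 | pos [674.  -31.5 109.7] yaw 90.9 t 11.45
```

```bash
python3 -m pendant '[[0.6,0.8,25,0],[0.6,0.8,50,0],[0.6,0.8,58,0],[0.6,0.8,58,0],[0.6,0.8,58,0],[0.6,0.8,58,0]]'; python3 - <<'E'
from h import *
p=cam('wrist'); save(p,'w7'); go(675,-30.9,45,91)
E
```

```text
t: 12.2
eef_pos: [675.7, -31.2, 52.6]
tcp_rot: [3.13, 0.003, 1.587]
ft_force: [0.7, -0.4, -2.1]
opening: 0.378
rows [ 0.2 -0.7  7.5] turn -0.1 | pos [675.6 -31.1  52.5] yaw 90.9 t 12.25
```

View pics/w7.png

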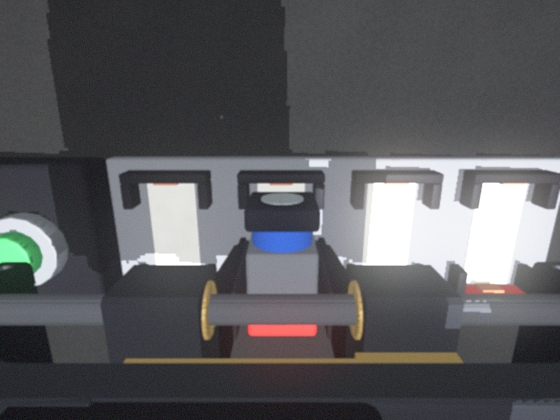

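```bash
python3 -m pendant '[[0,-0.5,8,0],[0,-0.5,14,0],[0,-0.5,18,0],[0,-0.5,18,0]]';python3 -m pendant '[[0,0,3,0],[0,0,3,0]]'; python3 -m pendant '[[0,0,3,0],[0,0,3,0]]'
```

```text
t: 12.75
eef_pos: [675.1, -31.1, 33.9]
tcp_rot: [3.131, 0.003, 1.587]
ft_force: [0.3, -0.3, -1.0]
opening: 0.373
t: 13.0
eef_pos: [675.1, -31.1, 30.7]
tcp_rot: [3.131, 0.003, 1.587]
ft_force: [-0.1, 0.5, -0.9]
opening: 0.377
t: 13.25
eef_pos: [675.4, -31.1, 29.3]
tcp_rot: [3.13, 0.003, 1.587]
ft_force: [-5.0, 0.2, 12.6]
opening: 0.377
```

```bash
python3 -m pendant '[[0,0,0,0],[0,0,0,0]]'; python3 - <<'E'
from h import *
p=cam('wrist'); save(p,'w8')
E
```

```text
t: 13.5
eef_pos: [675.4, -31.2, 29.3]
tcp_rot: [3.13, 0.003, 1.587]
ft_force: [-0.5, -0.2, 4.9]
opening: 0.376
```

View pics/w8.png

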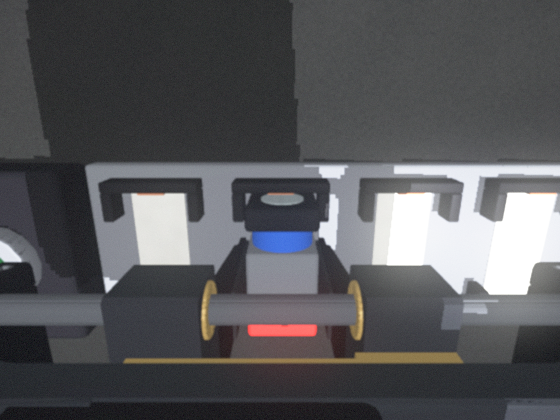

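```bash
python3 -m pendant '[[0,0,0,0],[0,0,0,0],[0,0,0,0],[0,0,0,0]]' 0.45;python3 -m pendant '[[0,0,-20,0],[0,0,-60,0],[0,30,-100,0],[0,30,-100,0]]'; python3 - <<'E'
from h import *
p=cam('wrist'); save(p,'w9')
E
```

```text
t: 14.05
eef_pos: [675.5, -31.1, 29.3]
tcp_rot: [3.13, 0.003, 1.587]
ft_force: [0.5, 0.5, 0.3]
opening: 0.546
t: 14.55
eef_pos: [707.0, -30.5, 134.7]
tcp_rot: [3.122, 0.004, 1.587]
ft_force: [0.4, -1.0, -0.0]
opening: 0.551
```

View pics/w9.png

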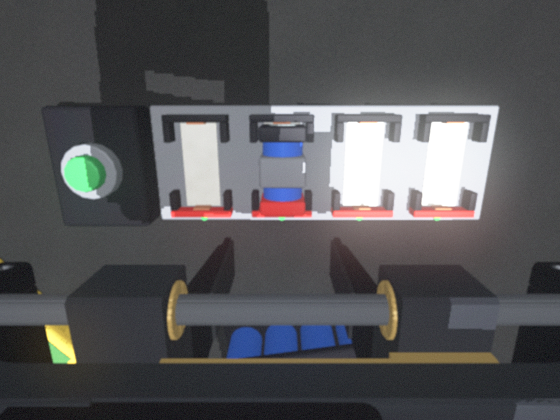

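```bash
python3 -c "
from h import *
go(508,-57.5,135,77)"
```

```text
rows [ -23.9 -197.5   -5.8] turn 13.9 | pos [705.1 -30.4 132.1] yaw 90.9 t 14.6
```

```bash
python3 -m pendant '[[-6,-50,-5,4],[-12,-100,-5,8],[-18,-150,-5,13.9],[-24,-197,-5,13.9],[-24,-197,-5,13.9],[-24,-197,-5,13.9],[-24,-197,-5,13.9]]' 0; python3 - <<'E'
from h import *
p=cam('wrist'); save(p,'w10')
import pickle; pickle.dump(p,open('w10.pkl','wb'))
print(ask(p,'cell0'))
im=p['pixels'][100:240,180:400]; cv2.imwrite('pics/w10c.png',cv2.cvtColor(cv2.resize(im,None,fx=3.5,fy=3.5,interpolation=cv2.INTER_CUBIC),cv2.COLOR_RGB2BGR))
E
```

```text
t: 15.48
eef_pos: [509.1, -57.5, 134.0]
tcp_rot: [3.126, -0.0, 1.345]
ft_force: [0.3, -0.2, -0.3]
opening: 0.999
[(0.9, [474.5, -58.0, 35.7]), (0.73, [462.7, 157.2, 32.9]), (0.65, [643.3, -28.4, 42.7])]
```

View pics/w10c.png

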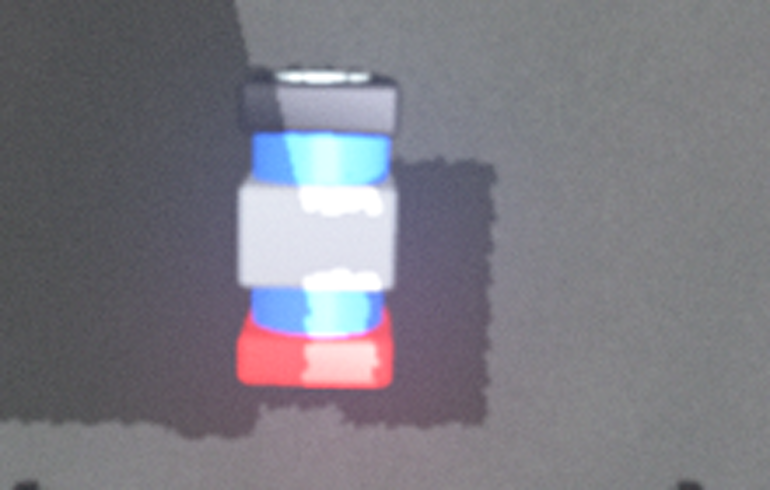

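```bash
python3 - <<'E'
from h import *
import pickle
p=pickle.load(open('w10.pkl','rb'))
C=lambda q:[(u/3.5+180-.36,v/3.5+100-.36) for u,v in q]
band(p,C([(241,186),(396,185),(393,288),(238,285)]))
go(474,-57.7,60,76.8)
E
```

```text
centre [475.  -58.5  32. ] len 35.7 23.4 ang 76.7 -15.2
rows [ -8.1 -35.1  73.3] turn 0.3 | pos [508.9 -57.5 133.9] yaw 77.1 t 15.57
```

```bash
python3 -m pendant '[[-7.5,-34,30,0],[-7.5,-34,73,0],[-7.5,-34,73,0],[-7.5,-34,73,0]]';python3 -c "
from h import *
go(475,-58.4,5,76.8)"
```

```text
t: 16.08
eef_pos: [476.0, -57.5, 61.2]
tcp_rot: [3.126, -0.0, 1.345]
ft_force: [0.2, 0.2, -0.2]
opening: 0.999
rows [-1.1 -1.7 56.2] turn 0.3 | pos [476.  -57.5  61.2] yaw 77.1 t 16.07
```

```bash
python3 -m pendant '[[-1,-1.5,30,0],[-1,-1.5,56,0],[-1,-1.5,56,0],[-1,-1.5,56,0],[-1,-1.5,56,0]]'; python3 -m pendant '[[0,0,0,0],[0,0,0,0],[0,0,0,0],[0,0,0,0],[0,0,0,0],[0,0,0,0],[0,0,0,0],[0,0,0,0]]' 1;  python3 -m pendant '[[0,0,-20,0],[0,0,-40,0],[0,0,-70,0],[0,0,-105,0],[0,0,-105,0]]'; python3 - <<'E'
from h import *
p=cam('wrist'); save(p,'w11')
im=p['pixels'][170:350,200:380]; cv2.imwrite('pics/w11c.png',cv2.cvtColor(cv2.resize(im,None,fx=3.3,fy=3.3,interpolation=cv2.INTER_CUBIC),cv2.COLOR_RGB2BGR))
E
```

```text
t: 16.7
eef_pos: [475.8, -58.4, 6.4]
tcp_rot: [3.124, -0.0, 1.345]
ft_force: [-0.6, -0.4, -0.1]
opening: 1.002
t: 17.7
eef_pos: [475.9, -58.4, 6.4]
tcp_rot: [3.124, -0.0, 1.345]
ft_force: [0.2, -0.1, -1.1]
opening: 0.377
t: 18.32
eef_pos: [474.8, -58.2, 113.1]
tcp_rot: [3.12, 0.0, 1.345]
ft_force: [-0.0, -0.1, -0.3]
opening: 0.373
```

View pics/w11c.png

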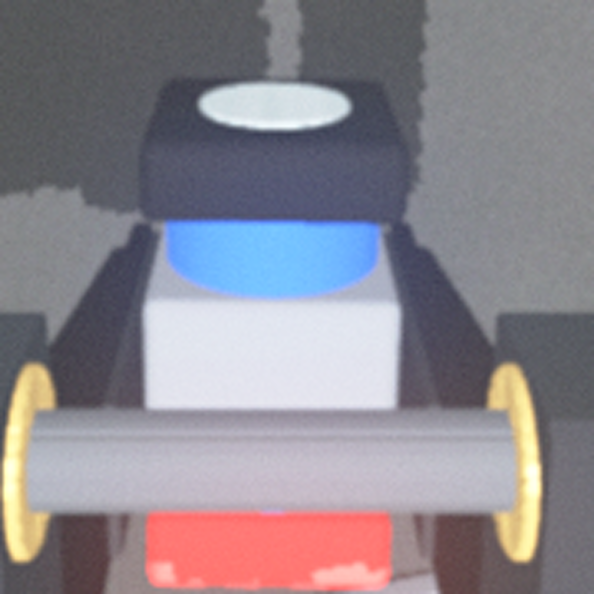

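```bash
cat >> h.py <<'E'
def heldfit(p,rows):
    from scipy.optimize import least_squares
    T=np.linalg.inv(np.asarray(p['tool_from_camera'])); K=np.asarray(p['intrinsics'])
    def pr(x,y,z):
        q=K@(T@np.array([x,y,z,1]))[:3]; return q[:2]/q[2]
    r=least_squares(lambda a:[pr(0,y+a[0],a[1])[1]-v for y,v in rows],[0,-23]);print('yoff,ztop raw',r.x,r.fun)
E
python3 - <<'E'
from h import *
p=cam('wrist'); heldfit(p,[(-35,213.9),(-12,260.9),(35,347.6)])
go(675.3,39.1,110,91)
E
```

```text
yoff,ztop raw [  1.24892206 -25.33999499] [-0.19925809  0.3218144  -0.12359299]
rows [139.6 174.8   4. ] turn -13.9 | pos [473.7 -57.9 110.9] yaw 77.1 t 18.43
```

```bash
python3 - <<'E'
import cv2
im=cv2.imread('pics/w9.png')[95:230,230:340]; cv2.imwrite('pics/w9c.png',cv2.resize(im,None,fx=4.4,fy=4.4,interpolation=cv2.INTER_CUBIC))
E
```

```text
(no output)
```

View pics/w9c.png

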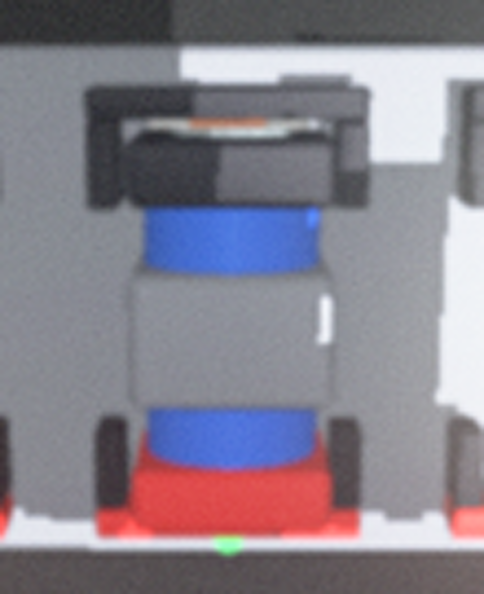

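```bash
python3 -m pendant '[[35,44,0,-5],[70,88,2,-10],[105,132,4,-13.9],[139,174,4,-13.9],[139,174,4,-13.9],[139,174,4,-13.9],[139,174,4,-13.9]]'; python3 -c "
from h import *
go(674.6,39.1,50,91)"
```

```text
t: 19.3
eef_pos: [673.4, 38.1, 109.4]
tcp_rot: [3.126, 0.004, 1.587]
ft_force: [0.1, 1.1, -1.3]
opening: 0.375
rows [ 1.3  0.3 59.4] turn -0.1 | pos [673.4  38.1 109.4] yaw 90.9 t 19.3
```

```bash
python3 -m pendant '[[1,0.5,30,0],[1,0.5,60,0],[1,0.5,68,0],[1,0.5,68,0],[1,0.5,68,0]]'; python3 - <<'E'
from h import *
p=cam('wrist'); save(p,'w12'); go(674.6,39.1,20,91)
E
```

```text
t: 19.92
eef_pos: [675.5, 38.6, 42.7]
tcp_rot: [3.124, 0.004, 1.587]
ft_force: [0.9, -0.3, -1.6]
opening: 0.377
rows [ 0.5 -1.3 22.7] turn -0.1 | pos [675.5  38.7  42.7] yaw 90.9 t 19.98
```

View pics/w12.png

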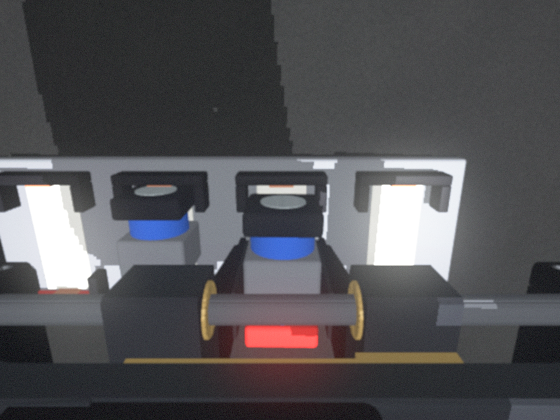

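Aligned: the bay is centred at column 282 and the cell at 283. I'll lower it now.

```bash
python3 -m pendant '[[0.4,-0.8,8,0],[0.4,-0.8,15,0],[0.4,-0.8,20,0],[0.4,-0.8,20,0]]';python3 -m pendant '[[0,0,2.5,0],[0,0,2.5,0]]';python3 -m pendant '[[0,0,2.5,0],[0,0,2.5,0]]'
```

```text
t: 20.48
eef_pos: [674.8, 39.0, 22.0]
tcp_rot: [3.125, 0.004, 1.587]
ft_force: [0.3, -0.0, -1.5]
opening: 0.376
t: 20.72
eef_pos: [674.7, 39.0, 19.3]
tcp_rot: [3.125, 0.004, 1.587]
ft_force: [0.8, -0.6, -1.2]
opening: 0.38
t: 20.98
eef_pos: [675.2, 39.0, 18.4]
tcp_rot: [3.124, 0.004, 1.587]
ft_force: [-3.8, 0.1, 11.4]
opening: 0.375
```

```bash
python3 -m pendant '[[0,0,0,0],[0,0,0,0],[0,0,0,0],[0,0,0,0],[0,0,0,0]]' 0.45;python3 -m pendant '[[0,0,-20,0],[0,0,-60,0],[0,30,-110,0],[0,30,-110,0],[0,30,-110,0]]'; python3 - <<'E'
from h import *
p=cam('wrist'); save(p,'w13')
go(497,162,135,90)
E
```

```text
t: 21.6
eef_pos: [675.1, 39.0, 18.2]
tcp_rot: [3.124, 0.004, 1.587]
ft_force: [-0.5, 0.2, 0.6]
opening: 0.55
t: 22.22
eef_pos: [702.7, 39.9, 129.2]
tcp_rot: [3.124, 0.004, 1.587]
ft_force: [0.2, -0.4, -0.1]
opening: 0.55
rows [ 125.3 -203.1  -10.5] turn 0.9 | pos [702.3  39.9 128.3] yaw 90.9 t 22.27
```

View pics/w13.png

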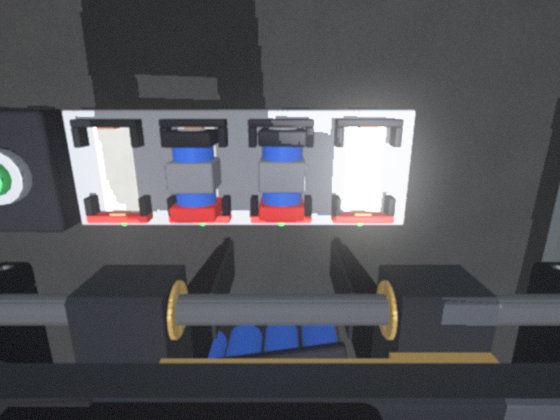

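Two cells are seated, at columns 193 and 282. Next is the third cell.

```bash
python3 -m pendant '[[30,-50,-8,0],[60,-100,-8,0],[90,-150,-8,0],[125,-200,-8,0],[125,-203,-8,0],[125,-203,-8,0],[125,-203,-8,0]]' 0; python3 - <<'E'
from h import *
p=cam('wrist'); save(p,'w14')
import pickle; pickle.dump(p,open('w14.pkl','wb'))
print(ask(p,'cell0'))
im=p['pixels'][80:240,180:400]; cv2.imwrite('pics/w14c.png',cv2.cvtColor(cv2.resize(im,None,fx=3.5,fy=3.5,interpolation=cv2.INTER_CUBIC),cv2.COLOR_RGB2BGR))
E
```

```text
t: 23.15
eef_pos: [498.0, 161.1, 132.2]
tcp_rot: [3.126, 0.004, 1.586]
ft_force: [0.8, 0.7, 0.3]
opening: 1.004
[(0.94, [642.4, 50.4, 34.5]), (0.58, [465.0, 169.9, 38.4])]
```

View pics/w14c.png

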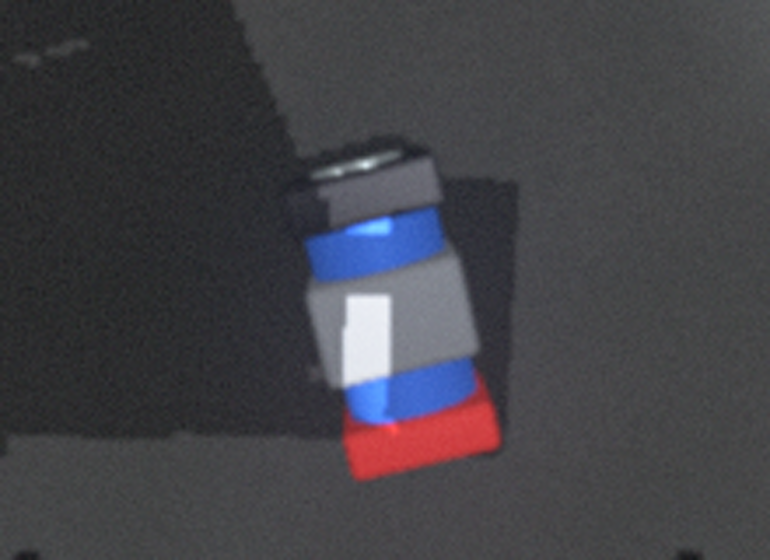

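```bash
python3 - <<'E'
from h import *
import pickle
p=pickle.load(open('w14.pkl','rb'))
C=lambda q:[(u/3.5+180-.36,v/3.5+80-.36) for u,v in q]
band(p,C([(308,292),(459,256),(479,352),(330,389)]))
go(465,165.5,60,103)
E
```

```text
centre [468.6 169.5  32. ] len 35.4 23.0 ang 104.8 13.5
rows [  5.3 -33.9  71.6] turn -12.1 | pos [497.9 161.  132.2] yaw 90.9 t 23.25
```

```bash
python3 -m pendant '[[9.3,-30.3,20,-6],[9.3,-30.3,71,-13.3],[9.3,-30.3,71,-13.3],[9.3,-30.3,71,-13.3]]';python3 -c "
from h import *
go(468.6,169.5,5,104.2)"
```

```text
t: 23.75
eef_pos: [469.4, 169.4, 61.6]
tcp_rot: [3.127, 0.008, 1.815]
ft_force: [-0.3, -0.5, -0.0]
opening: 1.001
rows [ 0.7 -1.6 56.6] turn -0.2 | pos [469.4 169.4  61.6] yaw 104.0 t 23.75
```

```bash
python3 -m pendant '[[0.5,-1.5,30,0],[0.5,-1.5,56,0],[0.5,-1.5,56,0],[0.5,-1.5,56,0],[0.5,-1.5,56,0]]'; python3 -m pendant '[[0,0,0,0],[0,0,0,0],[0,0,0,0],[0,0,0,0],[0,0,0,0],[0,0,0,0],[0,0,0,0],[0,0,0,0]]' 1;  python3 -m pendant '[[0,0,-20,0],[0,0,-40,0],[0,0,-70,0],[0,0,-105,0],[0,0,-105,0]]'; python3 - <<'E'
from h import *
p=cam('wrist'); save(p,'w15')
im=p['pixels'][170:350,200:380]; cv2.imwrite('pics/w15c.png',cv2.cvtColor(cv2.resize(im,None,fx=3.3,fy=3.3,interpolation=cv2.INTER_CUBIC),cv2.COLOR_RGB2BGR))
go(673.4,109.1,110,91)
E
```

```text
t: 24.38
eef_pos: [469.5, 169.5, 6.9]
tcp_rot: [3.124, 0.008, 1.814]
ft_force: [0.1, 0.4, 0.7]
opening: 1.001
t: 25.38
eef_pos: [469.4, 169.4, 6.9]
tcp_rot: [3.125, 0.008, 1.814]
ft_force: [0.4, -0.9, -0.4]
opening: 0.378
t: 26.0
eef_pos: [468.3, 170.1, 113.7]
tcp_rot: [3.121, 0.008, 1.814]
ft_force: [-0.0, -0.3, -1.7]
opening: 0.378
rows [-108.5  184.9    6.6] turn 12.9 | pos [467.7 169.9 112.3] yaw 103.9 t 26.05
```

View pics/w15c.png

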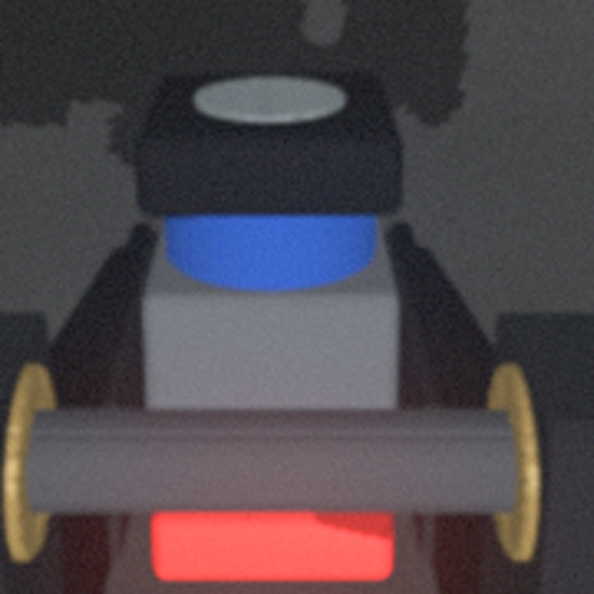

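```bash
python3 -m pendant '[[-27,46,2,4],[-54,92,4,8],[-81,138,6,12.9],[-108,185,6,12.9],[-108,185,6,12.9],[-108,185,6,12.9],[-108,185,6,12.9]]'; python3 -c "
from h import *
go(673.9,109.1,45,91)"
```

```text
t: 26.92
eef_pos: [672.2, 110.1, 109.9]
tcp_rot: [3.123, 0.003, 1.59]
ft_force: [-0.2, 0.1, -1.1]
opening: 0.378
rows [-0.8  0.5 65. ] turn 0.1 | pos [672.2 110.1 109.9] yaw 91.1 t 26.93
```

```bash
python3 -m pendant '[[-0.8,0.5,30,0],[-0.8,0.5,60,0],[-0.8,0.5,66,0],[-0.8,0.5,66,0],[-0.8,0.5,66,0]]'; python3 - <<'E'
from h import *
p=cam('wrist'); save(p,'w16'); go(673.9,109.1,22,91)
E
```

```text
t: 27.55
eef_pos: [674.4, 109.3, 45.4]
tcp_rot: [3.121, 0.003, 1.59]
ft_force: [-0.5, -0.7, -1.3]
opening: 0.375
rows [-0.1 -0.9 23.3] turn 0.1 | pos [674.4 109.2  45.3] yaw 91.1 t 27.6
```

View pics/w16.png

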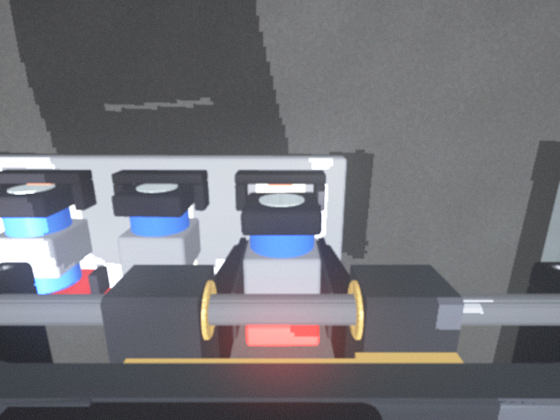

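```bash
python3 -m pendant '[[-0.6,-0.5,8,0],[-0.6,-0.5,15,0],[-0.6,-0.5,22,0],[-0.6,-0.5,22,0]]';python3 -m pendant '[[0,0,2.5,0],[0,0,2.5,0]]';python3 -m pendant '[[0,0,2.5,0],[0,0,2.5,0]]'
```

```text
t: 28.1
eef_pos: [673.9, 108.5, 22.4]
tcp_rot: [3.123, 0.003, 1.59]
ft_force: [-0.5, -0.7, -1.9]
opening: 0.377
t: 28.35
eef_pos: [673.9, 108.5, 19.7]
tcp_rot: [3.123, 0.003, 1.59]
ft_force: [0.2, 0.6, -1.4]
opening: 0.375
t: 28.6
eef_pos: [674.3, 108.6, 18.8]
tcp_rot: [3.122, 0.003, 1.59]
ft_force: [-4.5, 1.0, 12.2]
opening: 0.377
```

```bash
python3 -m pendant '[[0,0,0,0],[0,0,0,0],[0,0,0,0],[0,0,0,0],[0,0,0,0]]' 0.45;python3 -m pendant '[[0,0,-20,0],[0,0,-60,0],[-50,30,-110,0],[-70,30,-110,0],[-70,30,-110,0]]'; python3 - <<'E'
from h import *
p=cam('wrist'); save(p,'w17'); print(ask(p,'cell0')); print(ask(p,'start_top'))
go(679.8,-180,135,91)
E
```

```text
t: 29.22
eef_pos: [674.3, 108.6, 18.8]
tcp_rot: [3.122, 0.003, 1.59]
ft_force: [0.2, -0.1, -0.6]
opening: 0.551
t: 29.85
eef_pos: [704.2, 37.6, 132.0]
tcp_rot: [3.119, 0.004, 1.588]
ft_force: [-0.7, 1.4, -0.4]
opening: 0.552
[(0.95, [670.8, 107.9, 47.6]), (0.86, [673.7, -24.5, 45.4])]
[(0.7, [680.2, -170.4, 50.2])]
rows [-219.7  -27.4   -5.2] turn 0.1 | pos [703.   40.2 129.7] yaw 91.1 t 30.0
```

View pics/w17.png

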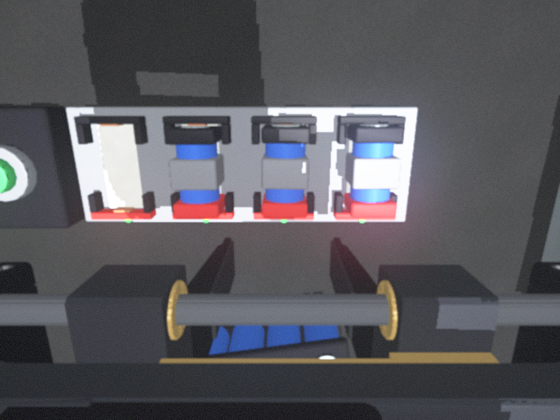

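```bash
python3 - <<'E'
from h import *
p=cam('scene'); save(p,'s18'); print(ask(p,'cell0')); print(ask(p,'case'))
print(ask(cam('top'),'cell0'))
E
```

```text
[(0.88, [684.8, 36.2, 48.8]), (0.85, [684.4, 105.2, 47.9]), (0.71, [691.4, -33.0, 49.6])]
[]
[(0.59, [673.7, -45.4, 49.8])]
```

View pics/s18.png

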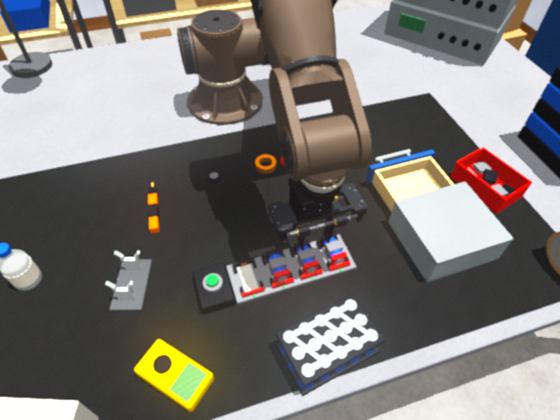

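```bash
python3 -m pendant '[[-50,-6,0,0],[-100,-12,0,0],[-150,-18,0,0],[-200,-24,0,0],[-219,-26,0,0],[-219,-26,0,0],[-219,-26,0,0]]' 1; python3 - <<'E'
from h import *
p=cam('wrist'); save(p,'w19'); print(ask(p,'start_top'))
go(679.8,-179.5,62,91)
E
```

```text
t: 31.12
eef_pos: [681.9, -177.6, 129.4]
tcp_rot: [3.123, 0.003, 1.592]
ft_force: [0.6, 0.5, -1.1]
opening: 0.007
[(0.93, [677.9, -181.0, 53.4])]
rows [-1.8 -3.5 67.5] turn 0.3 | pos [ 681.9 -177.5  129.5] yaw 91.3 t 31.23
```

View pics/w19.png

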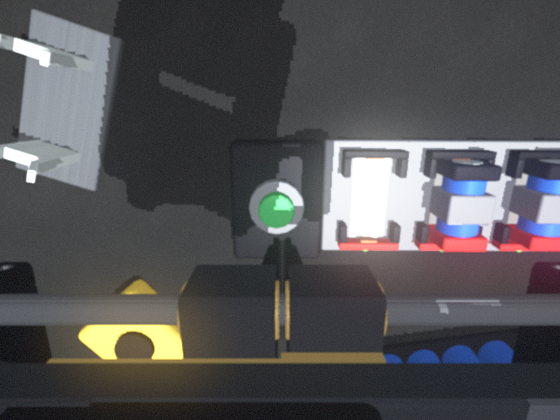

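```bash
python3 -m pendant '[[-2.3,-3,30,0],[-2.3,-3,60,0],[-2.3,-3,70,0],[-2.3,-3,70,0],[-2.3,-3,70,0]]';python3 -m pendant '[[0,0,4,0],[0,0,8,0],[0,0,12,0],[0,0,12,0]]'
```

```text
t: 31.85
eef_pos: [681.0, -180.0, 60.8]
tcp_rot: [3.121, 0.004, 1.593]
ft_force: [0.2, 0.2, 0.0]
opening: 0.002
t: 32.35
eef_pos: [681.4, -180.1, 48.9]
tcp_rot: [3.12, 0.004, 1.593]
ft_force: [0.2, -0.4, 4.2]
opening: 0.002
```

```bash
python3 -m pendant '[[0,0,3,0],[0,0,4,0],[0,0,4,0]]';python3 -m pendant '[[0,0,-10,0],[0,0,-50,0],[0,-20,-90,0],[0,-20,-90,0]]'; python3 -c "
from h import *
go(480,-270,140,90)"
```

```text
t: 32.72
eef_pos: [681.7, -180.1, 48.0]
tcp_rot: [3.119, 0.005, 1.593]
ft_force: [-8.4, 3.3, 27.6]
opening: 0.004
t: 33.22
eef_pos: [659.8, -180.6, 140.6]
tcp_rot: [3.116, 0.006, 1.593]
ft_force: [1.3, 0.4, -1.1]
opening: 0.0
rows [ -85.4 -181.7   -3.7] turn 1.3 | pos [ 659.8 -180.6  140.6] yaw 91.3 t 33.23
```

```bash
python3 -m pendant '[[-40,0,-20,0],[-80,0,-50,0],[-120,0,-90,0],[-130,0,-90,0],[-130,0,-90,0],[-130,0,-90,0]]' 0; python3 - <<'E'
from h import *
p=cam('wrist'); save(p,'w20'); print(ask(p,'pen'),ask(p,'rest'),p['t'],env.state()['eef_pos'],env.state()['tcp_rot'])
import pickle; pickle.dump(p,open('w20.pkl','wb'))
E
```

```text
t: 33.98
eef_pos: [660.1, -308.8, 229.5]
tcp_rot: [3.118, 0.005, 1.594]
ft_force: [-0.0, -0.3, -0.3]
opening: 0.578
[] [(0.77, [597.7, -356.2, 8.4]), (0.2, [681.6, -180.9, 53.4])] [ 323.81253481 -662.69899037  210.39735862] [ 660.40317885 -308.98062716  230.55814811] [3.11653308 0.00549066 1.5939967 ]
```

View pics/w20.png

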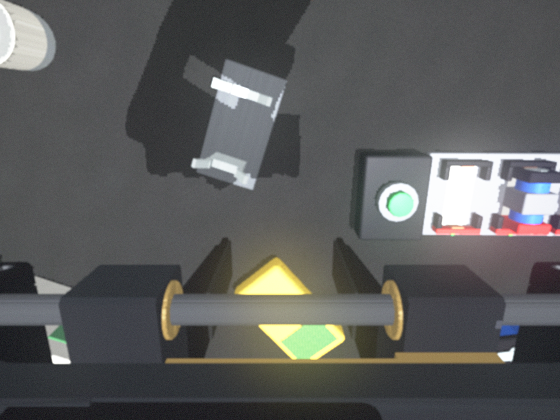

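```bash
python3 - <<'E'
import cv2
im=cv2.imread('pics/w20.png')[45:200,170:310]; cv2.imwrite('pics/w20c.png',cv2.resize(im,None,fx=3.8,fy=3.8,interpolation=cv2.INTER_CUBIC))
E
```

```text
(no output)
```

View pics/w20c.png

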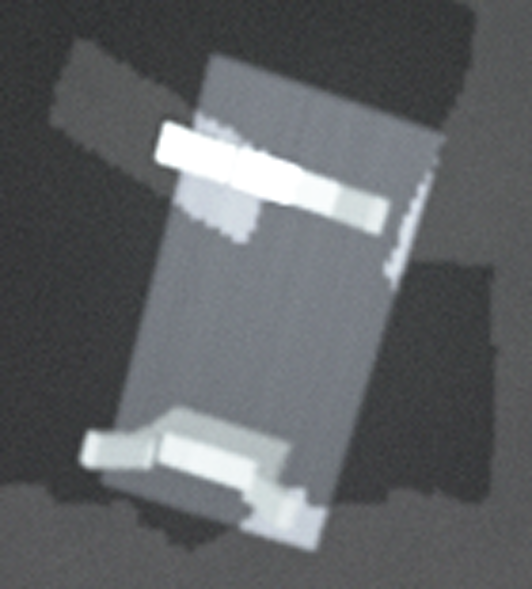

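```bash
python3 - <<'E'
from h import *
import pickle
p=pickle.load(open('w20.pkl','rb'))
C=lambda u,v:(u/3.8+170-.37,v/3.8+45-.37)
q=[(212,53),(443,133),(318,551),(100,480)]
for z in (8,4,0):
    W=np.array([ray(p,C(*u),z) for u in q]); c=W.mean(0); 
    e1=(W[1]-W[0]+W[2]-W[3])/2; e2=(W[3]-W[0]+W[2]-W[1])/2
    print(z,c.round(1),np.linalg.norm(e1),np.linalg.norm(e2),np.degrees(np.arctan2(e1[1],e1[0])),np.degrees(np.arctan2(e2[1],e2[0])))
for z in(78,74): print([ray(p,C(*u),z).round(1).tolist() for u in((160,142),(382,216),(82,450),(290,510))])
E
```

```text
8 [ 605.8 -357.4    8. ] 69.02553269521151 127.8081842442111 72.99576861615095 -16.67744025720993
4 [ 606.1 -357.9    4. ] 69.73529742904358 129.12238984798688 72.99576861615094 -16.677440257209923
0 [ 606.4 -358.4    0. ] 70.44506216287571 130.43659545176268 72.99576861615094 -16.677440257209938
[[562.2, -373.0, 78.0], [577.6, -320.9, 78.0], [635.1, -395.3, 78.0], [649.2, -343.3, 78.0]]
[[562.0, -373.8, 74.0], [577.6, -321.1, 74.0], [635.8, -396.4, 74.0], [650.1, -343.8, 74.0]]
```

```bash
python3 -c "
from h import *
go(475,-283,140,88)"
```

```text
rows [  30.8 -187.    85.7] turn 3.3 | pos [ 660.4 -309.   230.6] yaw 91.3 t 34.12
```

```bash
python3 -m pendant '[[7,-50,0,0],[15,-100,20,1],[23,-150,50,2],[31,-187,86,3.3],[31,-187,86,3.3],[31,-187,86,3.3],[31,-187,86,3.3]]' 0; python3 - <<'E'
from h import *
p=cam('wrist'); save(p,'w21'); print(ask(p,'pen'))
import pickle; pickle.dump(p,open('w21.pkl','wb'))
E
```

```text
t: 35.0
eef_pos: [476.2, -283.1, 140.5]
tcp_rot: [3.115, 0.005, 1.537]
ft_force: [0.2, 0.4, -0.2]
opening: 0.998
[(0.74, [401.6, -282.9, 23.7])]
```

View pics/w21.png

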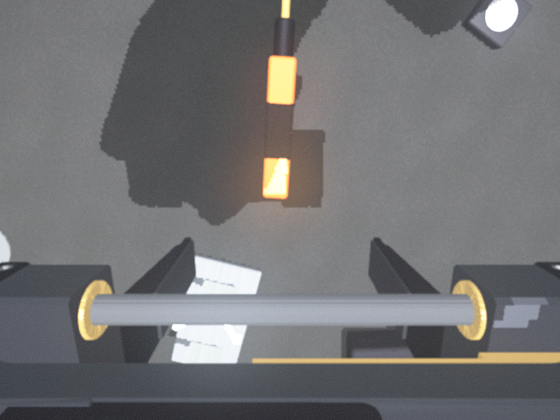

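```bash
python3 - <<'E'
from h import *
import pickle
p=pickle.load(open('w21.pkl','rb'))
im=p['pixels'][40:215,210:340]; cv2.imwrite('pics/w21c.png',cv2.cvtColor(cv2.resize(im,None,fx=3.4,fy=3.4,interpolation=cv2.INTER_CUBIC),cv2.COLOR_RGB2BGR))
for z in(22,18): band(p,[(269,56.5),(297,57),(288.5,198),(263.5,197.5)],z)
E
```

```text
centre [ 417.7 -282.9   22. ] len 21.9 114.0 ang 87.0 -5.0
centre [ 418. -283.   18.] len 22.2 115.6 ang 87.0 -5.0
```

View pics/w21c.png

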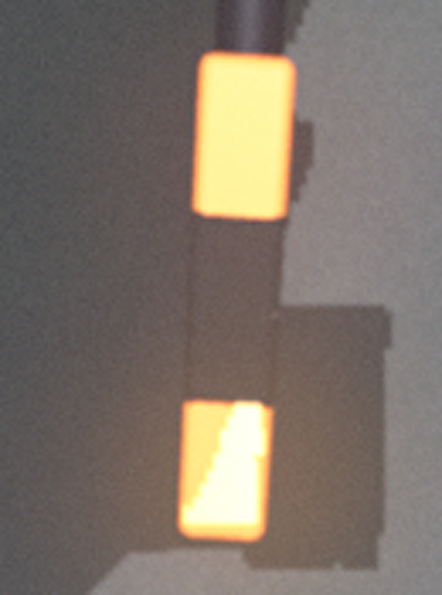

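```bash
python3 -c "
from h import *
go(417.5,-283,50,85.3)"
```

```text
rows [ -1.6 -60.6  88.7] turn 2.8 | pos [ 475.8 -282.9  140.2] yaw 88.1 t 35.1
```

```bash
python3 -m pendant '[[-1.5,-40,30,2.8],[-1.5,-60.6,70,2.8],[-1.5,-60.6,88,2.8],[-1.5,-60.6,88,2.8],[-1.5,-60.6,88,2.8]]'; python3 -c "
from h import *
go(417.5,-283,2.5,85.3)"
```

```text
t: 35.72
eef_pos: [418.2, -283.2, 51.4]
tcp_rot: [3.114, 0.004, 1.489]
ft_force: [0.8, 0.1, 0.5]
opening: 0.998
rows [ 0.3 -2.1 48.9] turn -0.0 | pos [ 418.2 -283.2   51.4] yaw 85.3 t 35.73
```

```bash
python3 -m pendant '[[0,-2,25,0],[0,-2,48,0],[0,-2,48,0],[0,-2,48,0],[0,-2,48,0]]'; python3 -m pendant '[[0,0,0,0],[0,0,0,0],[0,0,0,0],[0,0,0,0],[0,0,0,0],[0,0,0,0],[0,0,0,0],[0,0,0,0]]' 1;  python3 -m pendant '[[0,0,-20,0],[0,0,-40,0],[0,0,-80,0],[0,0,-130,0],[0,0,-130,0]]'; python3 - <<'E'
from h import *
p=cam('wrist'); save(p,'w22')
import pickle; pickle.dump(p,open('w22.pkl','wb'))
E
```

```text
t: 36.35
eef_pos: [418.0, -283.7, 4.4]
tcp_rot: [3.113, 0.005, 1.489]
ft_force: [0.6, 0.8, -0.6]
opening: 0.999
t: 37.35
eef_pos: [418.0, -283.7, 4.4]
tcp_rot: [3.113, 0.005, 1.489]
ft_force: [-1.4, -0.1, 1.3]
opening: 0.228
t: 37.98
eef_pos: [415.2, -283.5, 137.3]
tcp_rot: [3.108, 0.009, 1.489]
ft_force: [0.8, -0.2, -1.1]
opening: 0.226
```

View pics/w22.png

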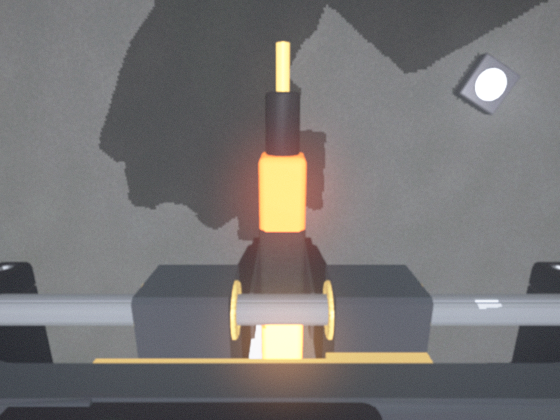

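```bash
python3 - <<'E'
from h import *
import pickle
p=pickle.load(open('w22.pkl','rb')); held(p,-17.6,xs=(-11,11),ys=(-62,-58,-54,-20))
go(606.2,-358.3,125,73)
E
```

```text
-62 [[255.5, 146.7], [303.8, 146.7]]
-58 [[255.7, 155.5], [303.6, 155.5]]
-54 [[255.9, 164.2], [303.5, 164.2]]
-20 [[257.4, 233.4], [302.3, 233.4]]
rows [-59.3 196.7  17. ] turn 12.3 | pos [ 414.6 -282.9  135.4] yaw 85.3 t 38.02
```

```bash
python3 -m pendant '[[-15,49,5,4],[-30,98,8,8],[-45,147,12,12.3],[-59,196,16,12.3],[-59,196,16,12.3],[-59,196,16,12.3],[-59,196,16,12.3]]'; python3 - <<'E'
from h import *
p=cam('wrist'); save(p,'w23'); go(606.2,-358.3,90,73)
p=cam('scene');save(p,'s23'); print(proj(p,(606,-358,60)))
im=p['pixels'][200:330,60:220]; cv2.imwrite('pics/s23c.png',cv2.cvtColor(cv2.resize(im,None,fx=4.4,fy=4.4,interpolation=cv2.INTER_CUBIC),cv2.COLOR_RGB2BGR))
E
```

```text
t: 38.9
eef_pos: [604.5, -357.6, 125.4]
tcp_rot: [3.111, -0.0, 1.274]
ft_force: [0.1, -1.3, -1.2]
opening: 0.23
rows [-0.2  0.5 35.9] turn -0.0 | pos [ 604.7 -357.7  125.9] yaw 73.0 t 38.95
[123.71047147 271.05102547]
```

View pics/w23.png

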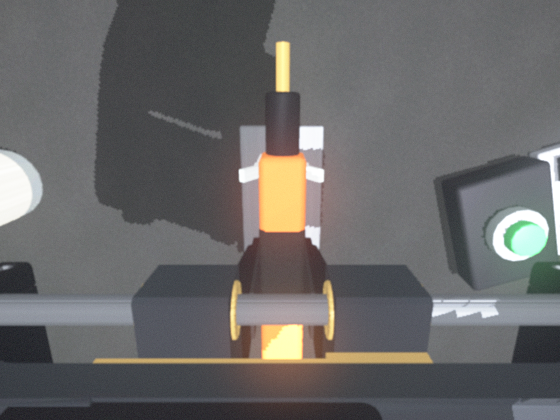

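View pics/s23c.png

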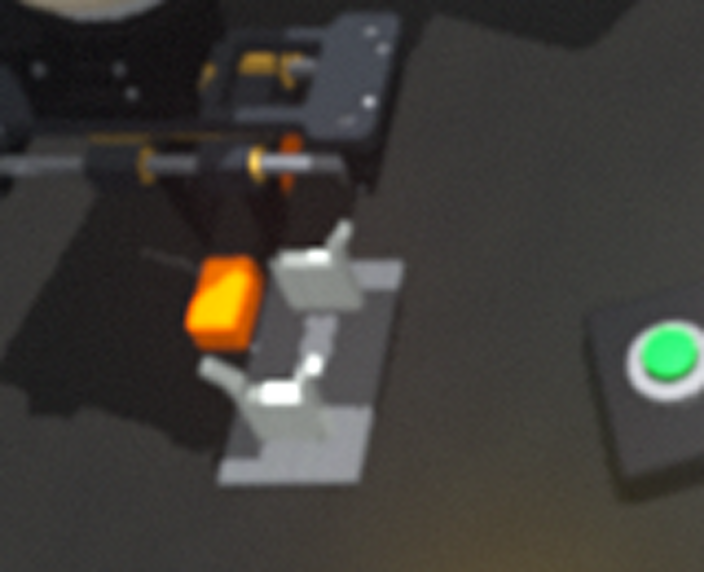

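```bash
python3 -m pendant '[[0,2,20,0],[0,2,40,0],[0,2,50,0],[0,2,50,0],[0,2,50,0]]'; python3 - <<'E'
from h import *
p=cam('wrist'); save(p,'w24'); go(607.5,-358.5,56,73)
E
```

```text
t: 39.62
eef_pos: [608.5, -359.0, 76.5]
tcp_rot: [3.109, 0.0, 1.274]
ft_force: [0.2, 0.3, -0.7]
opening: 0.23
rows [ 0.2 -1.9 20.8] turn -0.0 | pos [ 608.6 -359.    76.8] yaw 73.0 t 39.67
```

View pics/w24.png

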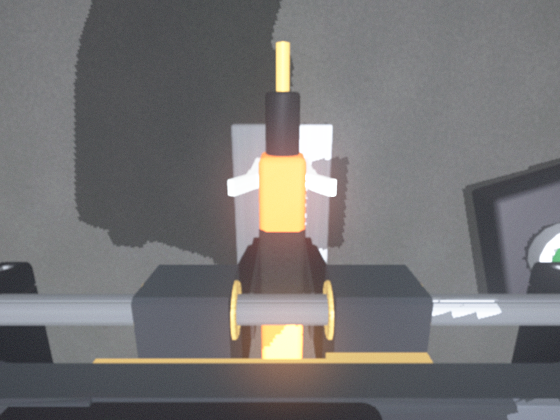

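Centred: the fork arms span columns 228 to 337 and the pen is at 282. I'll lower it with force checks.

```bash
python3 -m pendant '[[0.2,-1.5,8,0],[0.2,-1.5,15,0],[0.2,-1.5,19,0],[0.2,-1.5,19,0]]';python3 -m pendant '[[0,0,2.5,0],[0,0,2.5,0]]';python3 -m pendant '[[0,0,2,0],[0,0,2,0]]'
```

```text
t: 40.17
eef_pos: [607.6, -358.5, 57.2]
tcp_rot: [3.109, 0.0, 1.274]
ft_force: [-0.2, 0.2, -1.6]
opening: 0.23
t: 40.42
eef_pos: [607.8, -358.6, 54.8]
tcp_rot: [3.109, 0.0, 1.274]
ft_force: [-0.7, -0.1, -0.2]
opening: 0.232
t: 40.67
eef_pos: [607.9, -358.6, 54.4]
tcp_rot: [3.109, 0.001, 1.274]
ft_force: [-4.0, 3.5, 12.4]
opening: 0.228
```

```bash
python3 -m pendant '[[0,0,0,0],[0,0,0,0],[0,0,0,0],[0,0,0,0],[0,0,0,0]]' 0.5;python3 -m pendant '[[0,0,-20,0],[0,0,-60,0],[0,30,-100,0],[0,40,-120,0],[0,40,-120,0]]'; python3 - <<'E'
from h import *
p=cam('wrist'); save(p,'w25')
p=cam('scene');save(p,'s25')
im=p['pixels'][200:330,60:220]; cv2.imwrite('pics/s25c.png',cv2.cvtColor(cv2.resize(im,None,fx=4.4,fy=4.4,interpolation=cv2.INTER_CUBIC),cv2.COLOR_RGB2BGR))
E
```

```text
t: 41.3
eef_pos: [607.9, -358.6, 54.3]
tcp_rot: [3.109, 0.001, 1.274]
ft_force: [-0.5, -0.1, 0.6]
opening: 0.497
t: 41.92
eef_pos: [643.2, -369.4, 178.3]
tcp_rot: [3.105, 0.002, 1.274]
ft_force: [0.3, 0.7, -0.9]
opening: 0.5
```

View pics/w25.png

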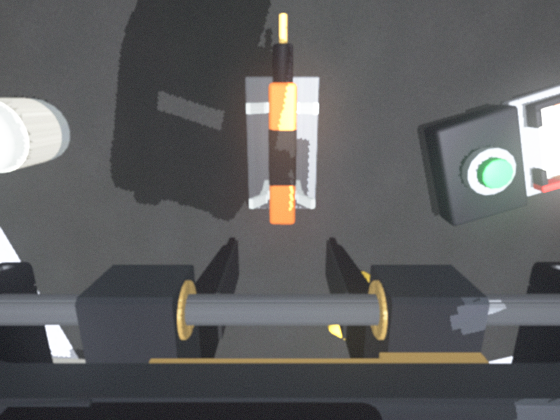

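View pics/s25.png

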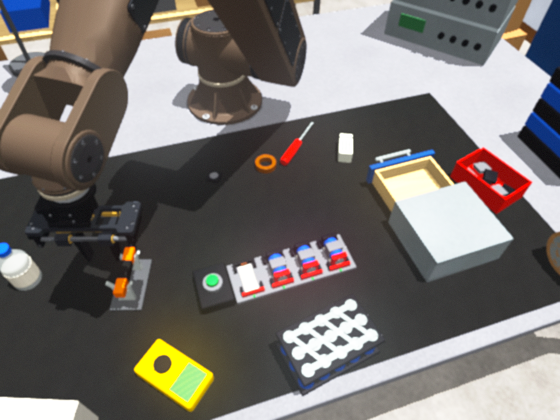

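```bash
python3 -c "
from h import *
go(480,310,240,82)"
```

```text
rows [ 601.8 -350.9  -76.2] turn -9.0 | pos [ 641.7 -368.7  175.2] yaw 73.0 t 42.02
```

```bash
python3 -m pendant '[[50,-29,-30,0],[100,-58,-60,-2],[150,-87,-76,-4],[200,-116,-76,-6],[250,-145,-76,-9],[300,-174,-76,-9],[350,-203,-76,-9],[400,-232,-76,-9]]' 0;python3 -c "
from h import *
go(480,310,240,82)"
```

```text
t: 43.02
eef_pos: [533.1, 83.8, 242.7]
tcp_rot: [3.112, 0.006, 1.431]
ft_force: [0.5, 0.1, -0.4]
opening: 0.996
rows [216.6 -84.1  -1. ] turn -0.0 | pos [533.1  83.8 242.7] yaw 82.0 t 43.02
```

```bash
python3 -m pendant '[[54,-21,0,0],[108,-42,0,0],[162,-63,0,0],[216,-84,0,0],[216,-84,0,0],[216,-84,0,0],[216,-84,0,0]]';python3 - <<'E'
from h import *
p=cam('wrist'); save(p,'w26'); print(ask(p,'case'),ask(p,'unit_drawer0_handle'),ask(p,'unit_drawer0'))
import pickle; pickle.dump(p,open('w26.pkl','wb'))
E
```

```text
t: 43.9
eef_pos: [480.3, 308.1, 238.7]
tcp_rot: [3.112, 0.006, 1.429]
ft_force: [0.1, 0.0, 0.7]
opening: 0.997
[(0.79, [345.4, 286.1, 44.2])] [(0.75, [536.4, 387.2, 21.1])] [(0.66, [535.3, 384.7, 20.9])]
```

View pics/w26.png

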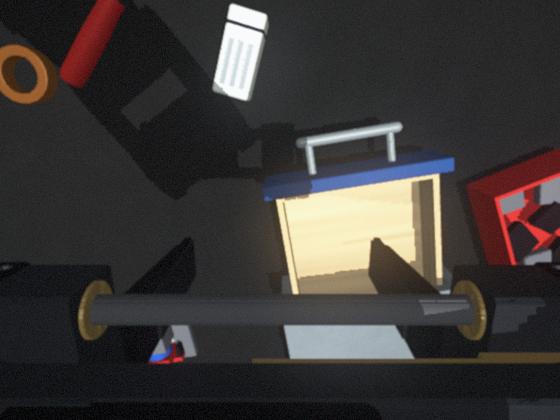

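```bash
python3 - <<'E'
import cv2
i=cv2.imread('pics/w26.png'); im=i[110:300,255:470]; cv2.imwrite('pics/w26c.png',cv2.resize(im,None,fx=3.1,fy=3.1,interpolation=cv2.INTER_CUBIC))
im=i[0:110,200:285]; cv2.imwrite('pics/w26d.png',cv2.resize(im,None,fx=5,fy=5,interpolation=cv2.INTER_CUBIC))
E
```

```text
(no output)
```

View pics/w26c.png

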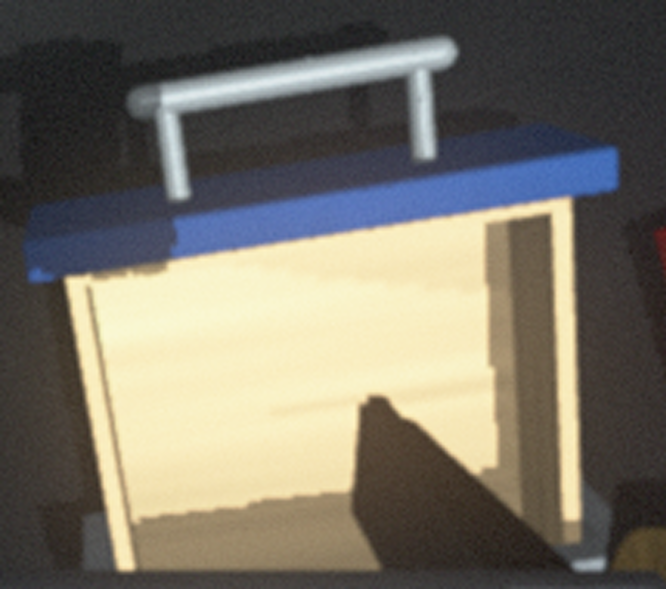

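View pics/w26d.png

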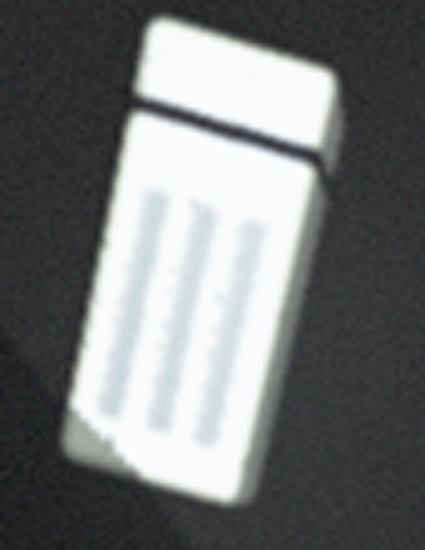

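```bash
python3 - <<'E'
from h import *
import pickle
p=pickle.load(open('w26.pkl','rb'))
C=lambda q:[(u/5+200-.4,v/5-.4) for u,v in q]
for z in(38,34): band(p,C([(148,17),(336,72),(240,507),(62,457)]),z)
D=lambda u,v:(u/3.1+255-.34,v/3.1+110-.34)
for n,z,q in(('front edge',67,[(25,240),(617,150)]),('back',67,[(30,282),(617,190)]),('handle',46,[(128,100),(457,50)])):
    a,b=[ray(p,D(*u),z) for u in q]; print(n,a.round(1),b.round(1),'mid',((a+b)/2).round(1),'len',np.linalg.norm(b-a).round(1),'ang',np.degrees(np.arctan2(b[1]-a[1],b[0]-a[0])).round(1)-90)
E
```

```text
centre [347.9 283.   38. ] len 37.5 82.9 ang 67.0 -23.0
centre [347.3 282.6  34. ] len 37.9 83.8 ang 67.0 -23.0
front edge [479.6 288.1  67. ] [476.8 482.2  67. ] mid [478.2 385.2  67. ] len 194.1 ang 0.7999999999999972
back [494.2 287.5  67. ] [490.1 482.3  67. ] mid [492.1 384.9  67. ] len 194.9 ang 1.2000000000000028
handle [441.2 328.3  46. ] [440.3 439.2  46. ] mid [440.8 383.8  46. ] len 110.8 ang 0.5
```

```bash
python3 - <<'E'
from h import *
import pickle
p=pickle.load(open('w26.pkl','rb')); print(ray(p,(85/3.1+255,515/3.1+110),81),ray(p,(610/3.1+255,495/3.1+110),81))
p=pickle.load(open('t1.pkl','rb')); print(ray(p,(70,168),85),ray(p,(165,165),85),ray(p,(72,233),71),ray(p,(160,231),71))
go(347.6,282.8,60,67)
E
```

```text
[576.53840164 294.90241174  81.        ] [593.76113647 474.57242702  81.        ]
[614.04113072 481.07742275  85.        ] [620.69245869 270.97528298  85.        ] [471.64807552 473.59742757  71.        ] [476.41874631 280.07163708  71.        ]
rows [ -43.2 -133.2  175.4] turn 14.9 | pos [480.4 308.6 239. ] yaw 81.9 t 44.1
```

```bash
python3 -m pendant '[[-15,-45,40,5],[-30,-90,80,10],[-43,-133,130,14.9],[-43,-133,160,14.9],[-43,-133,160,14.9],[-43,-133,160,14.9]]'; python3 - <<'E'
from h import *
p=cam('wrist'); save(p,'w27'); go(347.6,282.8,5,67)
E
```

```text
t: 44.85
eef_pos: [348.3, 283.4, 76.3]
tcp_rot: [3.11, -0.003, 1.169]
ft_force: [0.1, 0.7, -0.6]
opening: 0.999
rows [-1.2 -2.7 71.5] turn -0.0 | pos [348.4 283.5  76.5] yaw 67.0 t 44.9
```

View pics/w27.png

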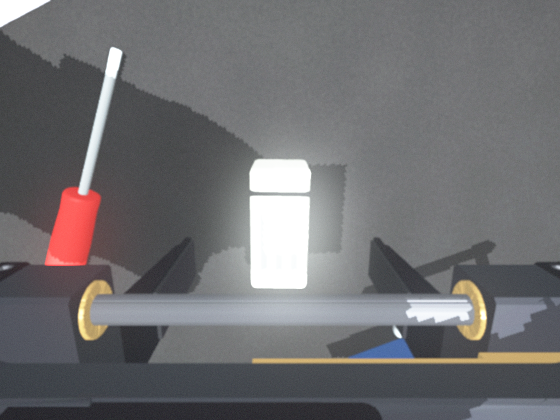

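```bash
python3 -m pendant '[[-1,-2.5,35,0],[-1,-2.5,70,0],[-1,-2.5,70,0],[-1,-2.5,70,0],[-1,-2.5,70,0]]'; python3 -m pendant '[[0,0,0,0],[0,0,0,0],[0,0,0,0],[0,0,0,0],[0,0,0,0],[0,0,0,0],[0,0,0,0],[0,0,0,0]]' 1;  python3 -m pendant '[[0,0,-20,0],[0,0,-40,0],[0,0,-80,0],[0,0,-130,0],[0,0,-130,0]]'; python3 - <<'E'
from h import *
p=cam('wrist'); save(p,'w28')
go(549,386,140,91)
E
```

```text
t: 45.52
eef_pos: [348.5, 283.3, 7.9]
tcp_rot: [3.109, -0.006, 1.169]
ft_force: [-0.5, -0.1, -0.2]
opening: 0.998
t: 46.52
eef_pos: [348.4, 283.2, 7.8]
tcp_rot: [3.109, -0.006, 1.169]
ft_force: [-0.4, -0.8, -0.4]
opening: 0.397
t: 47.15
eef_pos: [345.1, 285.0, 140.4]
tcp_rot: [3.105, -0.01, 1.169]
ft_force: [-0.5, -0.2, -3.2]
opening: 0.399
rows [173.4 148.5   5.2] turn -24.0 | pos [344.5 284.5 138.7] yaw 67.0 t 47.2
```

View pics/w28.png

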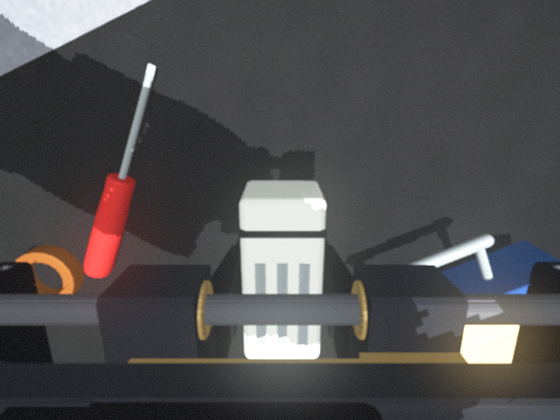

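```bash
python3 -m pendant '[[43,37,0,-8],[87,74,2,-16],[130,111,4,-24],[173,148,4,-24],[173,148,4,-24],[173,148,4,-24],[173,148,4,-24]]'; python3 - <<'E'
from h import *
p=cam('wrist'); save(p,'w29')
go(549,386,60,91)
E
```

```text
t: 48.08
eef_pos: [547.4, 385.4, 140.5]
tcp_rot: [3.108, 0.008, 1.588]
ft_force: [0.4, -0.4, -1.2]
opening: 0.403
rows [ 1.  -1.3 80.9] turn -0.0 | pos [547.5 385.5 140.9] yaw 91.0 t 48.12
```

View pics/w29.png

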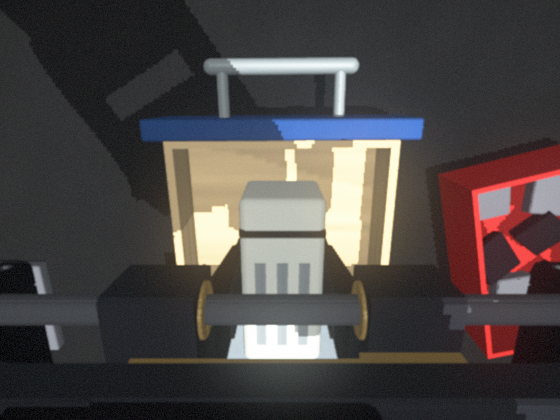

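```bash
python3 -m pendant '[[1,-1,30,0],[1,-1,60,0],[1,-1,80,0],[1,-1,80,0],[1,-1,80,0]]'; python3 - <<'E'
from h import *
p=cam('wrist'); save(p,'w30')
go(549,386,34,91)
E
```

```text
t: 48.75
eef_pos: [549.6, 386.2, 62.0]
tcp_rot: [3.106, 0.006, 1.588]
ft_force: [0.1, -0.7, -0.9]
opening: 0.401
rows [-0.1 -1.8 28.2] turn -0.0 | pos [549.8 386.3  62.2] yaw 91.0 t 48.8
```

View pics/w30.png

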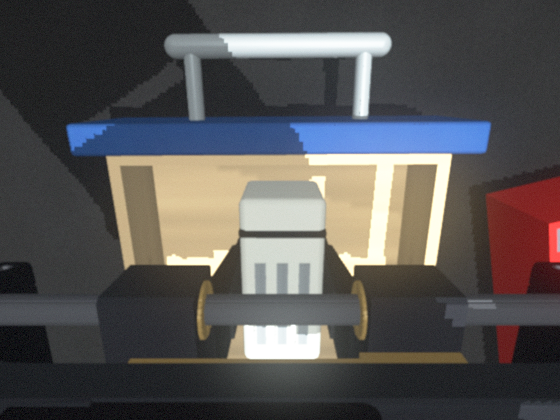

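```bash
python3 -m pendant '[[0,-1.5,10,0],[0,-1.5,20,0],[0,-1.5,28,0],[0,-1.5,28,0]]';python3 -m pendant '[[0,0,3,0],[0,0,3,0]]';python3 -m pendant '[[0,0,3,0],[0,0,3,0]]'
```

```text
t: 49.3
eef_pos: [548.9, 385.9, 33.1]
tcp_rot: [3.107, 0.007, 1.588]
ft_force: [-0.7, 0.3, -0.7]
opening: 0.397
t: 49.55
eef_pos: [549.1, 385.9, 30.2]
tcp_rot: [3.107, 0.007, 1.588]
ft_force: [0.1, -0.3, -3.0]
opening: 0.398
t: 49.8
eef_pos: [550.8, 385.9, 29.7]
tcp_rot: [3.103, 0.006, 1.588]
ft_force: [1.2, -5.4, 15.9]
opening: 0.402
```

```bash
python3 -m pendant '[[0,0,0,0],[0,0,0,0],[0,0,0,0],[0,0,0,0],[0,0,0,0]]' 0.4;python3 -m pendant '[[0,0,-20,0],[0,0,-60,0],[0,0,-110,0],[0,0,-130,0],[0,0,-130,0]]'; python3 - <<'E'
from h import *
p=cam('wrist'); save(p,'w31')
go(410,384,140,91)
E
```

```text
t: 50.42
eef_pos: [550.7, 386.0, 29.5]
tcp_rot: [3.103, 0.006, 1.588]
ft_force: [0.6, -0.0, 0.7]
opening: 0.597
t: 51.05
eef_pos: [546.3, 387.0, 162.3]
tcp_rot: [3.1, 0.004, 1.588]
ft_force: [0.0, 0.6, 0.8]
opening: 0.598
rows [  -0.2 -136.5   15.1] turn -0.0 | pos [545.7 386.7 160.5] yaw 91.0 t 51.1
```

View pics/w31.png

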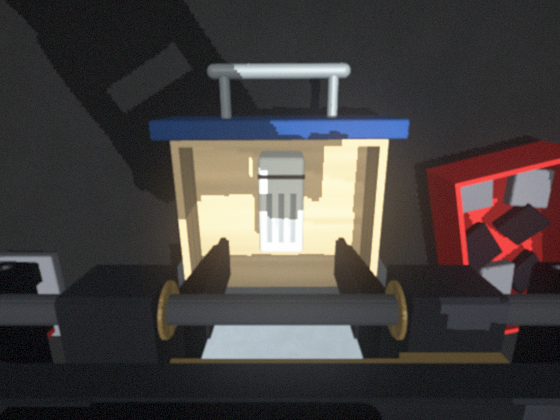

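```bash
python3 -m pendant '[[0,-50,5,0],[0,-100,10,0],[0,-146,15,0],[0,-146,40,0],[0,-146,40,0],[0,-146,40,0],[0,-146,40,0]]' 1; python3 - <<'E'
from h import *
p=cam('wrist'); save(p,'w32')
go(405,384,38,91)
E
```

```text
t: 51.98
eef_pos: [402.0, 384.0, 115.1]
tcp_rot: [3.102, 0.005, 1.587]
ft_force: [-0.1, -0.4, -0.4]
opening: 0.002
rows [ 0.3 -0.1 77.2] turn -0.1 | pos [402.  384.  115.2] yaw 90.9 t 52.02
```

View pics/w32.png

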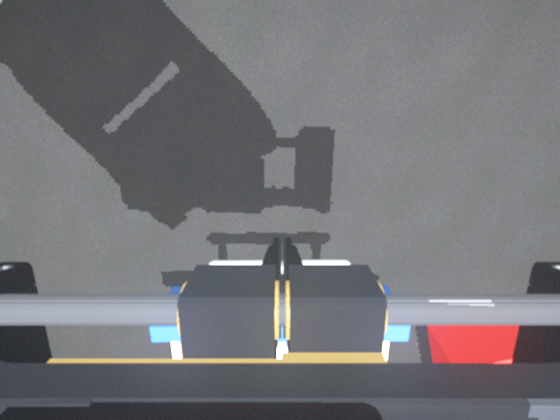

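```bash
python3 -m pendant '[[0,0,30,0],[0,0,60,0],[0,0,78,0],[0,0,78,0],[0,0,78,0]]'; python3 -m pendant '[[0,12,0,0],[0,22,0,0],[0,32,0,0],[0,42,0,0],[0,52,0,0],[0,62,0,0],[0,72,0,0],[0,72,0,0]]'
```

```text
t: 52.65
eef_pos: [405.5, 383.9, 38.1]
tcp_rot: [3.101, 0.004, 1.587]
ft_force: [0.1, -0.2, 0.3]
opening: 0.005
t: 53.65
eef_pos: [478.4, 385.1, 41.0]
tcp_rot: [3.1, 0.004, 1.587]
ft_force: [-0.6, 0.4, 0.4]
opening: 0.002
```

```bash
python3 -m pendant '[[0,10,1,0],[0,20,2,0],[0,30,3,0],[0,40,4,0],[0,50,5,0],[0,60,5,0],[0,60,5,0]]'; python3 - <<'E'
from h import *
p=cam('wrist'); save(p,'w33')
p=cam('scene'); save(p,'s33')
E
```

```text
t: 54.52
eef_pos: [539.4, 386.0, 38.4]
tcp_rot: [3.099, 0.003, 1.586]
ft_force: [0.2, 1.1, -0.8]
opening: 0.006
```

View pics/s33.png

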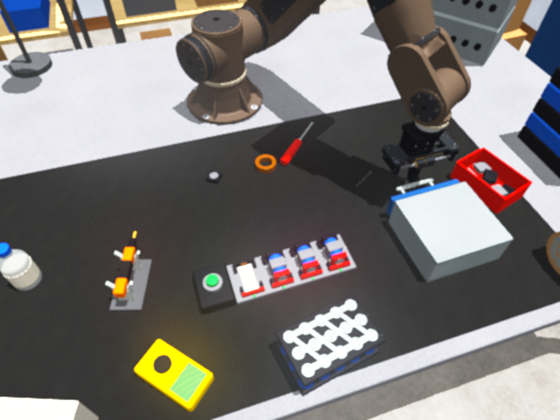

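Nearly shut. I'll push on until it stops.

```bash
python3 -m pendant '[[0,5,0,0],[0,9,0,0],[0,9,0,0]]';python3 -m pendant '[[0,5,0,0],[0,9,0,0],[0,9,0,0]]';python3 -m pendant '[[0,3,0,0],[0,6,0,0],[0,6,0,0]]'
```

```text
t: 55.0
eef_pos: [547.9, 386.1, 38.9]
tcp_rot: [3.099, 0.003, 1.586]
ft_force: [0.4, 0.5, 0.2]
opening: 0.002
t: 55.38
eef_pos: [552.3, 386.1, 38.8]
tcp_rot: [3.109, 0.006, 1.587]
ft_force: [-24.3, 2.0, 11.7]
opening: 0.007
t: 55.75
eef_pos: [552.4, 386.1, 38.9]
tcp_rot: [3.121, 0.01, 1.587]
ft_force: [-31.4, 2.1, 16.7]
opening: 0.007
```

```bash
python3 -m pendant '[[0,-15,0,0],[0,-50,-20,0],[0,-90,-80,0],[0,-130,-120,0],[0,-130,-120,0],[0,-130,-120,0]]'; python3 - <<'E'
from h import *
p=cam('scene'); save(p,'s34'); print(ask(p,'cell0'),ask(p,'pen'))
im=p['pixels'][150:310,80:520]; cv2.imwrite('pics/s34c.png',cv2.cvtColor(cv2.resize(im,None,fx=1.8,fy=1.8,interpolation=cv2.INTER_CUBIC),cv2.COLOR_RGB2BGR))
p=cam('top'); save(p,'t34')
p=cam('wrist'); save(p,'w34')
E
```

```text
t: 56.5
eef_pos: [420.4, 385.2, 156.3]
tcp_rot: [3.12, 0.009, 1.587]
ft_force: [0.4, -0.6, 0.3]
opening: 0.004
[(0.9, [690.1, -33.9, 49.7]), (0.82, [681.9, 37.3, 48.1]), (0.82, [680.0, 104.1, 44.2])] [(0.63, [605.4, -353.8, 72.7])]
```

View pics/s34c.png

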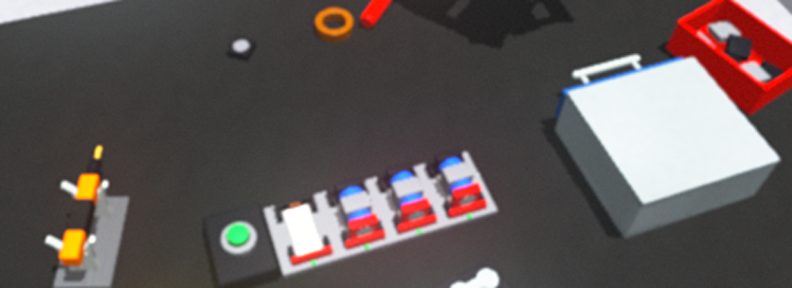

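View pics/t34.png

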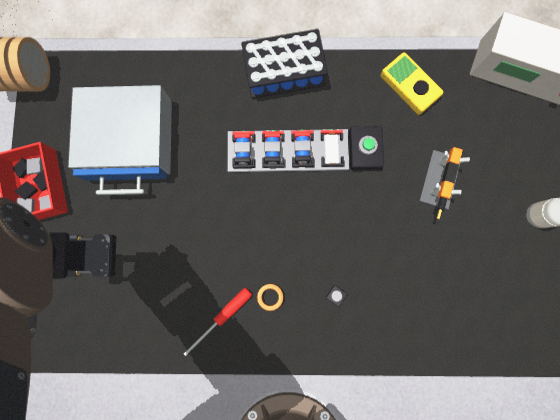

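View pics/w34.png

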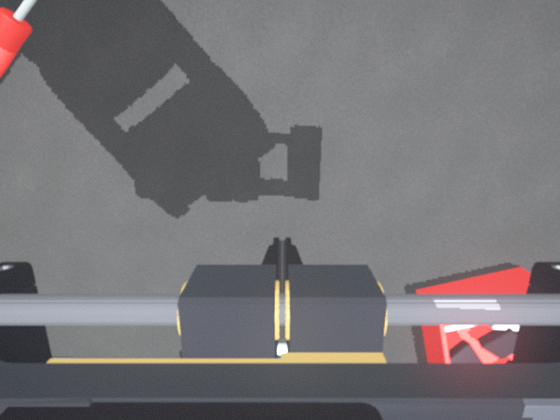

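```bash
python3 - <<'E'
from h import *
p=cam('top')
im=p['pixels']; 
cv2.imwrite('pics/t35c.png',np.hstack([cv2.cvtColor(cv2.resize(im[75:205,60:180],None,fx=3.2,fy=3.2,interpolation=cv2.INTER_CUBIC),cv2.COLOR_RGB2BGR),cv2.cvtColor(cv2.resize(im[110:240,410:500],None,fx=3.2,fy=3.2,interpolation=cv2.INTER_CUBIC),cv2.COLOR_RGB2BGR)]))
hsv=cv2.cvtColor(im,cv2.COLOR_RGB2HSV); m=(hsv[...,0]>5)&(hsv[...,0]<22)&(hsv[...,1]>170)&(hsv[...,2]>120); m[:,:420]=0;m[:,480:]=0;m[:130]=0;m[230:]=0
n,l,s,c=cv2.connectedComponentsWithStats(m.astype(np.uint8))
for i in range(1,n):
    if s[i,4]>20: print(s[i],ray(p,c[i],72).round(1))
print('handle',ray(p,(119,191),50),ray(p,(98,191),50),ray(p,(142,191),50))
E
```

```text
[447 147  16  17 142] [ 647.2 -369.1   72. ]
[438 181  15  18 100] [ 568.6 -342.8   72. ]
handle [569.17638556 384.81056408  50.        ] [569.15678793 432.91162919  50.        ] [569.19781297 332.21840304  50.        ]
```

View pics/t35c.png

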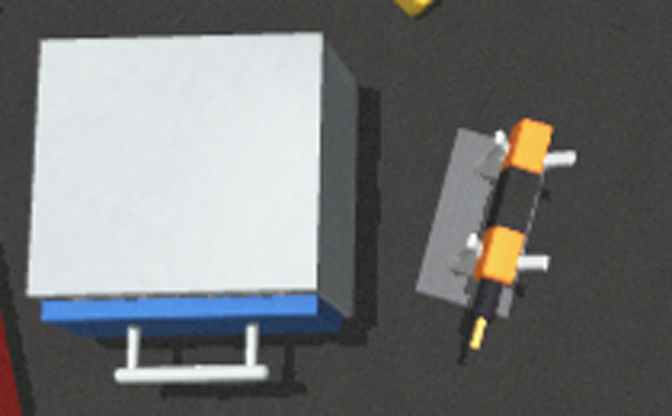

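```bash
python3 -c "
from h import *
print(job.job_done(), env.state()['t'])"
```

```text
the job is handed in; nothing more can be done
the job is handed in; nothing more can be done
```

The job is handed in, at about 57 s of the 210 s allowed; no verdict was reported.

- **Cells:** Only three cells were on the bench. They lie in bays 1 to 3, red ends to the red walls; bay 0 stays empty. I felt floor contact at the expected height for two cells. The first contacted about 9 mm early because it had slipped down in the grip on lifting. The last pictures show all three seated alike.
- **Start button:** I pressed it after all the cells were in. The fingertip stopped at 48.0 mm with about 28 N, which is right down.
- **Pen:** It lies in both forks, with contact at the expected height. The last top view puts the handle about 2 mm from the rest's centre, with the two ends in line with the rest to within about 1.5°.
- **Case and drawer:** The case was set flat on the drawer floor, with contact at the expected height. The drawer was pushed to a hard stop at 31 N, and the top view shows its panel flush with the unit. I could not see the case once the drawer was shut.
- **Disagreements:** The wrist camera read heights about 4 mm low throughout. Its estimate of how far cells sat along the gripper differed by about 2 mm from where I had measured them; the fits still worked.

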